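# Unload the vise, stack the manifold in the fixture and clamp it

### The arm

A 6-joint arm with a two-finger parallel gripper is mounted at the origin on the work surface. World frame = base frame: x ahead of the robot, y to its left, z up, the work surface at z = 0. Lengths are in mm, angles in rad, forces in N, time in s.
With the tool pointing down it reaches from about 250 to 725 mm from the base axis. Payload 9.7 kg.
Tool frame: the origin (TCP) lies on the front face of the gripper's body, between the roots of the fingers; the fingertips stand 73 mm ahead of it and the grasp point (between the pads) lies 54 mm ahead of it; y points along the fingers, z is the direction in which the jaws open and shut, and the axes are right-handed (so a half turn about y gives the same grasp; the last joint's range is limited). The gripper opens to 85 mm and grips with 20 to 120 N. Pads are 22 mm wide; open, the fingers measure 114 mm over their backs; the gripper's body (76 mm by 85 mm) begins 54 mm behind the grasp point. The pads swing forward as they close: fully open they stand 13 mm farther back than shut.
Start: joints at [-1.249, 0.087, 0.176, 1.66, 0, 1.571], TCP at [173.948, -521.765, 303.884] pointing down, gripper open.
Joint ranges: [-3.13, 3.13], [-0.85, 1.81], [-1.15, 1.24], [-2.2, 2.28], [-1.44, 1.52], [-3.14, 3.14]. Speed limits (rad/s): [2.22, 2.22, 2.57, 3.14, 3.14, 3.14].

### API

Orientations are given as a rotation vector (axis times angle).
In Python, from plant import env gives the robot as it stands.
- The arm moves only by the shell command python3 -m creep 'ROWS' [OPENING] [FORCE]. ROWS is JSON, a list of rows, each a list of 6 numbers: the shift along the tool's x, y, z normalised to -1 to 1, where 1 is 100 mm, then the turn, a rotation vector about the tool's x, y, z normalised to -1 to 1, where 1 is pi rad. A call has 1 to 10 rows; each row shifts and turns the pose as measured when the row begins, along the tool's axes as they then stand; what a row does not reach is not made up. A row lasts 1/8 s, in which the tool goes at most 62.5 mm and 10.7 degrees, less where a joint would pass 70% of its speed; a pose out of reach is approached as far as the arm can. A call with a number of a shift or a turn outside -1 to 1 is refused whole. A call with a gripper value outside its range is refused whole. OPENING is the gripper's target within -1 to 1 (fully open at 1, half-way at 0, shut at -1), set as the call begins (- or left out, the last holds). The fingers move at their own pace and stop on an object; FORCE is the grip in N (left out, the last holds). Time passes only in rows, so rows that do not move let the fingers close. It gives the time, the measured TCP pose, the force and the opening at its end, in the units of the state.
- env.observe(): the state, without advancing time (a new reading comes with each control period).
- env.get_image(name): name is "side" or "top" or "wrist"; returns the picture (480x640x3 uint8, blue, green, red); there is no depth.
- env.camera_model(name): a dict with "fx", "fy", "cx", "cy" (pixels), "k1" (the pictures are not rectified: a ray, as slopes to the right and down, at radius r is drawn at 1 + k1 r^2 times it, then the intrinsics apply), "eye" and "rotation" of the camera in the world; the wrist camera has in their place "tool_from_camera" (4x4, takes a point from camera to tool coordinates, whose origin is the TCP and whose axes are the tool frame's). Camera axes: x right, y down, z forward; pixel columns grow to the right and rows downward; lengths in mm; the calibration is good to about 2 mm. A picture is of the moment at which its call begins: read the wrist's pose just before it. camera_model takes no time and is no camera call.
- env.job_done(): hands the job in, once; it reports no verdict.
The state is a dict: "clock": time; "q": joint angles; "joint_vel": joint speeds; "tau": joint torques, N m; "eef_pos": TCP position; "orientation": TCP orientation; "ft_force": force on the tool from outside, world axes, zero at the start; "wrist_torque": the same for the moment, N m; "gripper_width": opening from 0.0 (shut) to 1.0 (fully open).
Only numpy, scipy, OpenCV 4.12 (cv2) and the standard library are available. Lean on these libraries where they do the work, as an engineer would, in place of code of your own. Each camera call takes 0.05 s, during which the arm holds its last target. There are 200 camera calls.

### The job

Pull the jaw of the blue vise open and lift the finished aluminium block out, then set it flat and square on the yellow seat of the stacking fixture. Stack every brass and steel plate lying on the bench squarely on the block, edges flush, in any order. Then swing the red clamp arm over the stack, slide it down until its pad meets the top plate and screw the handle tight (about a full turn clockwise from first contact), let go, and leave everything else on the bench as it is.

Things in the scene. Friction and masses are not known exactly. Their poses are not given: they have to be found in the camera images.
- block: Finished manifold block, aluminium, 56 x 110 x 40 mm, 0.65 kg. Origin: centre of its underside; x along its 56 mm width, y along its 110 mm length, z up. It starts clamped across its width between the vise jaws, on two parallels, its underside 113 mm above the bench and its top 22 mm above the jaw tops, which lie 131 mm above the bench.
- vise_bed (a point): Point on top of the parallels in the vise, midway between the closed jaws, 113 mm above the bench. Frame of the fixed vise: x points from the sliding front jaw to the fixed jaw, y along the 110 mm wide jaws, z up. The front jaw opens towards -x of this frame. Jaw blocks reach from 28 to 71 mm (front, when shut) and to 96 mm (fixed) from this point.
- vise_jaw (a joint): Slide of the front (sliding) jaw of the blue bench vise, m: 0 shut on the block, up to 0.070 open. The quick-release nut is disengaged, so the jaw slides when its spindle head is pulled straight out, with about 8 N of drag, and stays where it is left. Pull it open by 15 mm or more before the block is lifted.
- vise_head (a point): Grip point on the vise's spindle head, which moves with the sliding jaw: a steel cylinder, 38 mm diameter, 56 mm long, its axis level along x of vise_bed, 85 mm above the bench, 138 mm in front of vise_bed when shut. Pinch it from above across its diameter. A tommy bar hangs upright through its outer end, 26 mm farther out, its ball 17 mm above the head. Axes as vise_bed.
- plate1: Loose flat sandwich plate, brass, 56 x 110 x 12 mm, 0.28 kg, with small black port holes in its face. Origin: centre of its underside; x along its 56 mm width, y along its 110 mm length, z up. It starts lying flat on the bench; either face may be up in the stack. In some starts it is absent (None).
- plate2: Loose flat sandwich plate, steel, 56 x 110 x 12 mm, 0.28 kg, with small black port holes in its face. Origin: centre of its underside; x along its 56 mm width, y along its 110 mm length, z up. It starts lying flat on the bench; either face may be up in the stack. In some starts it is absent (None).
- plate3: Loose flat sandwich plate, brass, 56 x 110 x 12 mm, 0.28 kg, with small black port holes in its face. Origin: centre of its underside; x along its 56 mm width, y along its 110 mm length, z up. It starts lying flat on the bench; either face may be up in the stack. In some starts it is absent (None).
- plate4: Loose flat sandwich plate, steel, 56 x 110 x 12 mm, 0.28 kg, with small black port holes in its face. Origin: centre of its underside; x along its 56 mm width, y along its 110 mm length, z up. It starts lying flat on the bench; either face may be up in the stack. In some starts it is absent (None).
- seat (a point): Centre of the top of the fixture's yellow seat, 56 x 110 mm like the block, 24 mm above the bench (the grey base plate is 16 mm thick and reaches 130 mm to either side in x, 70 mm in +y and 150 mm in -y). y of this frame runs along the seat's 110 mm length, away from the clamp post; z up. Block and plates go here with their lengths along y (either way round).
- post (a point): Foot of the clamp's upright steel post (22 mm diameter, top 256 mm above the bench), 120 mm from the seat's centre along -y of the seat, 16 mm above the bench; the axis about which the arm swings and along which it slides. Axes as seat.
- clamp_swing (a joint): Swing of the red clamp arm about the post, rad: 0 with the pad right over the seat's centre; grows clockwise seen from above, which takes the arm away to the seat's +x side. Range -0.5 to 2. Moves lightly (about 1.5 N at the handle) and stays.
- clamp_slide (a joint): Slide of the clamp arm down the post, m: 0 at the top, grows downwards to 0.09. It needs about 9 N at the handle to go down, 22 N to go up, and stays where it is left.
- clamp_tilt (a joint): Tilt of the arm on the post, rad: 0 normally; as the screw is tightened on the work the arm's tip lifts and the arm binds on the post. Past 0.015 rad the pad presses with 10 N or more, which is tight; somewhat above 0.02 rad the arm creeps up the post instead of pressing harder.
- clamp_screw (a joint): Turn of the clamp's screw, rad: 0 at the start, grows clockwise seen from above, which lowers the pad 4 mm a turn (and the handle with it). Range -12 to 30; turns with about 0.1 N m and stays.
- clamp_handle (a point): Point on the axis of the clamp's upright black round screw handle (32 mm diameter, 65 mm tall), 20 mm below its top, 120 mm from the post's axis: the height to grip it from above. z up. Its top starts 280 to 298 mm above the bench: keep clear of it while carrying. The arm can be swung and slid by it; the arm (26 x 20 mm) lies 60 to 86 mm below this point.
- clamp_pad (a point): Centre of the underside of the clamp's 30 mm pressure pad, under the handle, 123 mm below clamp_handle.
- cogs: Bystander, to be left alone: stack of toothed steel discs, 78 mm across, 52 mm high. Origin: centre of its underside.
- sleeve: Bystander, to be left alone: steel sleeve, 64 mm across, 45 mm high. Origin: centre of its underside.
- bearing: Bystander, to be left alone: brass ring, 72 mm across, 18 mm high. Origin: centre of its underside.
- oil: Bystander, to be left alone: blue oil bottle, 60 mm across, 170 mm high. Origin: centre of its underside.
- mallet: Bystander, to be left alone: hammer lying flat, about 0.25 m long. Origin: centre of its underside.
- hub: Bystander, to be left alone: flanged aluminium hub, 100 mm across, 102 mm high. Origin: centre of its underside.
There are look-alikes about, which are no part of the job. What is shaped like the plate4 but purple or turquoise is not meant. What is shaped like the plate1 but turquoise is not meant.

How it is judged (in metres and radians):
On the way, in this order (a step that is already met when the one before it is completed fails the run):
1. the vise jaw has been slid open by more than 15 mm (value of joint vise_jaw above 0.015 m), for 0.2 s.
2. the block sits flat and square on the seat (within 8 mm and 0.1 rad) (horizontal distance between block and seat below 0.008 m and angle between the y axis of block and the y axis of seat, either way round below 0.1 rad and angle between the z axis of block and the z axis of seat, either way round below 0.05 rad and z of block in the frame of seat below 0.004 m), for 0.2 s.
3. every plate lies flat and square on the block (within 8 mm and 0.1 rad) (all of step 2 and horizontal distance between each of plate1, plate2, plate3, plate4 and seat below 0.008 m and angle between the y axis of each of plate1, plate2, plate3, plate4 and the y axis of seat, either way round below 0.1 rad and angle between the z axis of each of plate1, plate2, plate3, plate4 and the z axis of seat, either way round below 0.05 rad and z of each of plate1, plate2, plate3, plate4 in the frame of block above 0.035 m), for 0.2 s.
4. the clamp arm is over the stack, its pad within 15 mm of the seat's centre (horizontal distance between clamp_pad and seat below 0.015 m), for 0.2 s.
At the end, for the whole second after the job is handed in: The block sits on the seat and every plate that is present lies on top of it, all flat, within 8 mm of the seat's centre and 0.1 rad of its direction; the pad is within 15 mm of the seat's centre and presses on the stack with more than 7 N (all of step 3 and horizontal distance between clamp_pad and seat below 0.015 m and contact force between clamp_spindle and anything else above 7 N and linear speed of block below 0.01 m/s); the robot touches nothing.
It fails at once if the block is dragged up out of the vise with the jaw still shut (z of block in the frame of vise_bed above 0.015 m and horizontal distance between block and vise_bed below 0.06 m and value of joint vise_jaw below 0.012 m).
It fails at once if one of the other things on the bench is moved by more than 40 mm (distance of any of cogs, sleeve, bearing, oil, mallet, hub from where it was at the start of the episode above 0.04 m).
Of plate1, plate2, plate3, plate4 only 2 to 4 are there at a start; the rules pass over those that are not, and their reading is None.
At some moment in a run one of plate1, plate2, plate3, plate4 may be knocked a few centimetres aside while the robot is not near it.
It also fails if it takes over 210 s, if anything falls off the work surface, if the arm or the gripper's body presses on something with over 40 N, if the wrist force passes 120 N, or if a joint passes its speed limit or range.

## Working session

There is one attempt and no reset: what is moved stays moved. The work goes in short steps, Python scripts to look and compute and a shell command to move; the robot and the scene stay as the last step left them, time stands still between calls to the robot, and variables do not carry over. Pictures are saved under pics/ and viewed, about 12 in all and at most 16, crops included, and the job is handed in when it is done.

```bash
ls; mkdir -p pics
python3 - <<'E'
from plant import env
import cv2
s=env.observe(); print(s)
for n in("top","side","wrist"):
    print(n,env.camera_model(n))
    cv2.imwrite(f"pics/{n}0.png",env.get_image(n))
E
```

```text
pics
{'clock': 0.0, 'q': array([-1.24900349e+00,  8.74450790e-02,  1.75111284e-01,  1.65985185e+00,
        2.07002131e-05,  1.57078793e+00]), 'joint_vel': array([-0.00135198,  0.00195721, -0.00070927,  0.0012759 ,  0.00052942,
        0.00112913]), 'tau': array([-4.04311795e-04, -5.20390284e+01,  4.64799392e+01,  1.63260510e-02,
       -1.04722099e-04,  2.57082070e-05]), 'eef_pos': array([ 173.90099554, -521.61557071,  303.17955108]), 'orientation': array([-0.33253186,  2.04895954, -2.04610798]), 'ft_force': array([-0.01870851,  0.32448871, -0.11181928]), 'wrist_torque': array([-0.00583357,  0.03118676,  0.02755548]), 'gripper_width': 0.9983095819477564}
top {'fx': 459.26612138688535, 'fy': 459.26612138688535, 'cx': 320.1231127046514, 'cy': 232.09330487081093, 'k1': -0.0014530121347384724, 'eye': array([ 329.73354726,  -21.52177995, 1342.54893821]), 'rotation': array([-2.1602209 ,  2.17144202, -0.12153474])}
side {'fx': 497.3366435869765, 'fy': 497.3366435869765, 'cx': 328.2789668151975, 'cy': 239.20570241487573, 'k1': 0.016145891953998993, 'eye': array([   6.80719529, 1197.2178697 , 1009.92905577]), 'rotation': array([-0.49096929,  2.56126196, -1.41942375])}
wrist {'fx': 417.9783317265869, 'fy': 417.9783317265869, 'cx': 321.25932895558924, 'cy': 247.42560963673893, 'k1': -0.08973911367302341, 'tool_from_camera': array([[-3.23699807e-05,  9.56579249e-01,  2.91472363e-01,
        -7.47860375e+01],
       [-4.34142189e-04, -2.91472349e-01,  9.56579156e-01,
        -7.01399259e+01],
       [ 9.99999905e-01, -9.55760010e-05,  4.24726364e-04,
        -1.96261530e-01],
       [ 0.00000000e+00,  0.00000000e+00,  0.00000000e+00,
         1.00000000e+00]])}
```

View pics/top0.png

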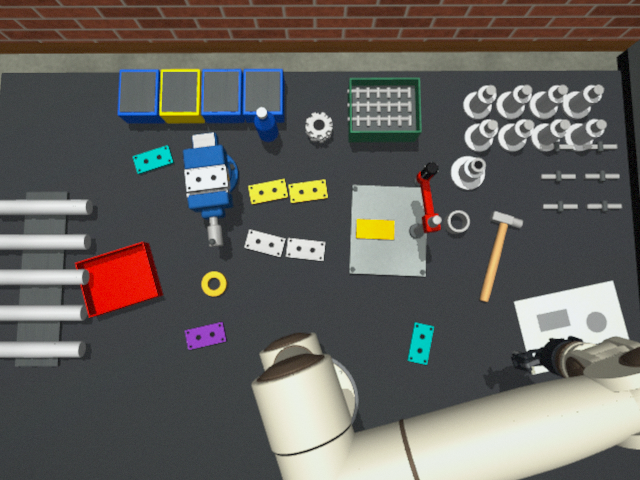

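View pics/side0.png

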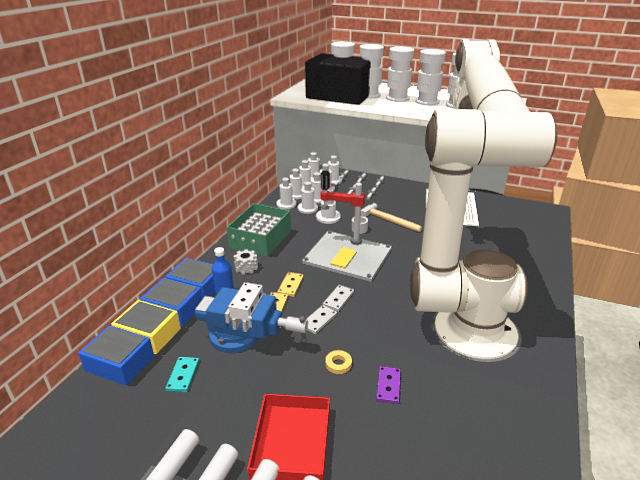

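```bash
cat > h.py <<'E'
from plant import env
import numpy as np, cv2
from scipy.spatial.transform import Rotation as R
def cam(name, s=None):
    m=env.camera_model(name)
    if name=="wrist":
        s=s or env.observe(); T=m["tool_from_camera"]; W=R.from_rotvec(s["orientation"]).as_matrix()
        return m, W@T[:3,:3], W@T[:3,3]+s["eef_pos"]
    return m, R.from_rotvec(m["rotation"]).as_matrix(), m["eye"]
def px2w(c,uv,z):
    m,Rm,eye=c; uv=np.atleast_2d(uv).astype(float)
    d=(uv-[m["cx"],m["cy"]])/[m["fx"],m["fy"]]; x=d.copy()
    for _ in range(20): x=d/(1+m["k1"]*(x**2).sum(1,keepdims=True))
    r=np.c_[x,np.ones(len(x))]@Rm.T
    return eye+r*((z-eye[2])/r[:,2])[:,None]
def w2px(c,P):
    m,Rm,eye=c; p=(np.atleast_2d(P)-eye)@Rm; x=p[:,:2]/p[:,2:]
    return x*(1+m["k1"]*(x**2).sum(1,keepdims=True))*[m["fx"],m["fy"]]+[m["cx"],m["cy"]]
def snap(name,file=None):
    s=env.observe(); c=cam(name,s); im=env.get_image(name)
    if file: cv2.imwrite("pics/"+file,im)
    return c,im
def rect(c,mask,z):
    """world rect (centre, length yaw, dims) of a mask's largest blob, at height z"""
    k=max(cv2.findContours(mask,cv2.RETR_EXTERNAL,cv2.CHAIN_APPROX_NONE)[0],key=cv2.contourArea)
    w=px2w(c,k[:,0],z)[:,:2]; (cx,cy),(a,b),t=cv2.minAreaRect(w.astype(np.float32))
    if a<b: a,b,t=b,a,t+90
    return np.round([cx,cy],1),round(np.radians((t+90)%180-90),3),(round(a),round(b))
def tgt(yaw):
    """tool orientation pointing down with jaw axis (z) at world yaw"""
    z=np.array([np.cos(yaw),np.sin(yaw),0]); y=np.array([0,0,-1.]); return np.c_[np.cross(y,z),y,z]
def go(pos=None,yaw=None,flip=None):
    """print turn (tool y, units) first, then shift in the tool axes after the turn"""
    s=env.observe(); W=R.from_rotvec(s["orientation"]).as_matrix(); G=W
    print("tcp",s["eef_pos"].round(1),"jawyaw",round(np.arctan2(W[1,2],W[0,2]),3),"q6",s["q"][5].round(3),"t",round(s["clock"],2),"F",s["ft_force"].round(1),"g",round(s["gripper_width"],3))
    if yaw is not None:
        a=[(abs(R.from_matrix(W.T@tgt(y)).as_rotvec()[1]),y) for y in (yaw,yaw+np.pi)]
        y=min(a)[1] if flip is None else (yaw if not flip else yaw+np.pi)
        G=tgt(y); print("turn/pi",(R.from_matrix(W.T@G).as_rotvec()/np.pi).round(4),"rows",round(np.degrees(np.linalg.norm(R.from_matrix(W.T@G).as_rotvec()))/10.7,1))
    if pos is not None: print("shift/100",(G.T@(np.array(pos)-s["eef_pos"])/100).round(3))
E
python3 - <<'E'
from h import *
im=cv2.imread("pics/top0.png"); c=cam("top"); hsv=cv2.cvtColor(im,cv2.COLOR_BGR2HSV)
go()
for n,(x0,x1,y0,y1),col in [("brassL",(245,289,175,210),0),("brassR",(288,332,175,208),0),("stL",(242,287,226,260),1),("stR",(286,330,233,265),1),("block",(180,235,160,195),1),("seat",(350,400,210,245),0)]:
    m=np.zeros(im.shape[:2],np.uint8); sub=hsv[y0:y1,x0:x1]
    mk=cv2.inRange(sub,(20,120,100),(35,255,255)) if not col else cv2.inRange(sub,(0,0,150),(180,40,255))
    mk=cv2.morphologyEx(mk,cv2.MORPH_CLOSE,np.ones((5,5))); m[y0:y1,x0:x1]=mk
    z={"block":153,"seat":24}.get(n,12); print(n,rect(c,m,z))
cv2.imwrite("pics/c1.png",cv2.resize(im[120:290,150:350],None,fx=4,fy=4,interpolation=cv2.INTER_CUBIC)[:600])
cv2.imwrite("pics/c2.png",cv2.resize(im[140:290,330:530],None,fx=4,fy=4,interpolation=cv2.INTER_CUBIC))
E
```

```text
tcp [ 173.9 -521.7  303.4] jawyaw -1.249 q6 1.571 t 0.15 F [-0.1 -0.3 -0.2] g 1.003
brassL (array([599.5, 126. ]), np.float64(-1.381), (118, 58))
brassR (array([599.1,  14.2]), np.float64(-1.432), (117, 58))
stL (array([445.2, 132.5]), np.float64(1.32), (131, 57))
stR (array([428.1,  20.9]), np.float64(1.455), (114, 57))
block (array([601.4, 276.5]), np.float64(-1.451), (110, 74))
seat (array([ 483.6, -182.9]), np.float64(1.524), (110, 57))
```

View pics/c1.png

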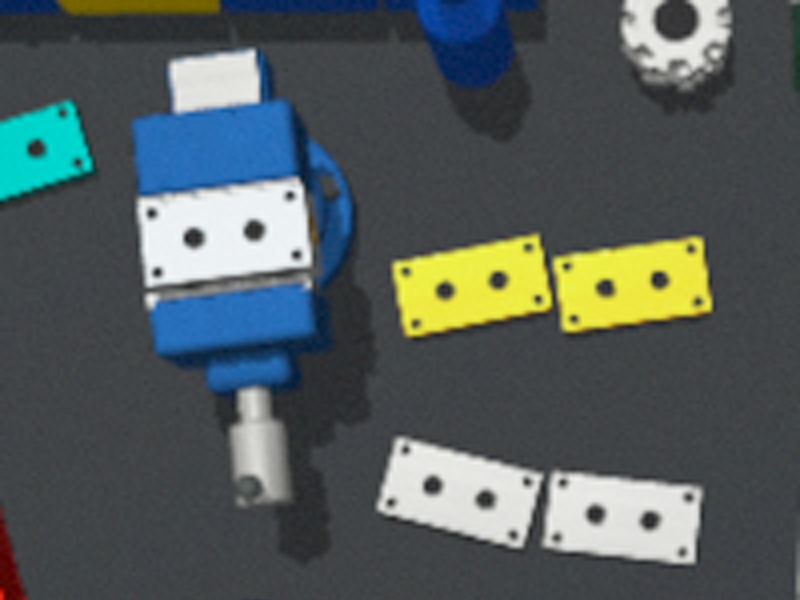

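View pics/c2.png

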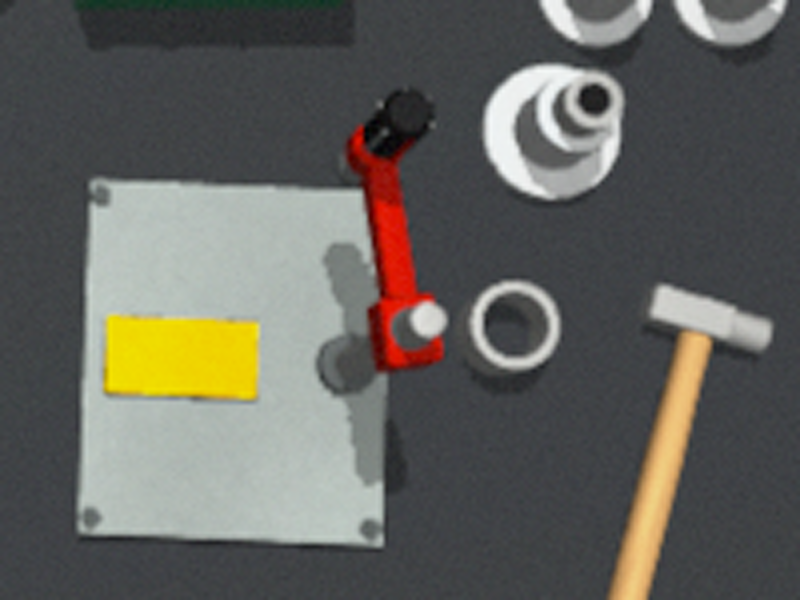

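```bash
cat >> h.py <<'E'
def corners(c,uv,z):
    """uv TL,TR,BR,BL of a plate with its length left-right; centre, yaw of WIDTH axis (jaw yaw), dims"""
    w=px2w(c,uv,z)[:,:2]; l=(w[1]+w[2]-w[0]-w[3])/2; b=(w[0]+w[1]-w[2]-w[3])/2
    yl=np.arctan2(l[1],l[0])+np.pi/2
    return w.mean(0).round(1),round((yl+np.pi/2)%np.pi-np.pi/2,3),np.round([np.hypot(*l),np.hypot(*b)],1)
E
python3 - <<'E'
from h import *
c=cam("top"); A=lambda p,o:np.array(p)/4+o-0.375
o1,o2=(150,120),(330,140)
for n,p,o,z in [("block",[(138,203),(304,180),(312,269),(146,292)],o1,153),
("brassL",[(393,262),(539,234),(552,306),(408,338)],o1,12),("brassR",[(553,257),(702,238),(713,311),(562,333)],o1,12),
("stL",[(399,438),(543,473),(523,549),(377,510)],o1,12),("stR",[(552,470),(702,488),(696,563),(543,549)],o1,12),
("seat",[(107,315),(260,321),(257,400),(104,392)],o2,24)]: print(n,*corners(c,A(p,o),z))
print("handle",px2w(c,A([(408,108)],o2),290),"post",px2w(c,A([(430,320)],o2),256))
print("head axis z85+19",px2w(c,A([(258,425),(261,500)],o1),104))
s=cam("side");
E
```

```text
block [604.6 276.3] 0.136 [110.2  60.2]
brassL [599.6 128.3] 0.203 [108.7  56.4]
brassR [599.2  11. ] 0.133 [111.4  56.2]
stL [446.4 136.4] -0.255 [109.1  55.9]
stR [427.5  18.1] -0.111 [110.6  56.2]
seat [ 483.9 -183.8] -0.051 [110.7  56.8]
handle [[ 599.00449899 -286.25954128  290.        ]] post [[ 478.24444393 -303.81593263  256.        ]]
head axis z85+19 [[484.93712204 263.28556685 104.        ]
 [433.83462517 260.23460137 104.        ]]
```

```bash
python3 -m creep '[[0,0,0,0,-0.055,0],[0,0,0,0,-0.055,0],[0,0,0,0,-0.055,0],[0,0,0,0,-0.055,0],[0,0,0,0,-0.055,0],[0,0,0,0,-0.055,0],[0,0,0,0,-0.055,0],[0,0,0,0,-0.055,0],[0,0,0,0,-0.055,0],[0,0,0,0,-0.055,0]]' 1; python3 -c "
from h import *
go([469,258,300],1.707,False)"
```

```text
clock: 1.4
eef_pos: [173.7, -521.1, 300.1]
orientation: [-1.411, 0.811, -0.802]
ft_force: [0.1, 0.1, 0.9]
gripper_width: 1.001
tcp [ 173.7 -521.1  300.1] jawyaw 0.535 q6 -0.213 t 1.4 F [0.1 0.1 0.9] g 1.001
turn/pi [-0.0017 -0.3731 -0.0017] rows 6.3
shift/100 [3.983e+00 1.000e-03 7.318e+00]
```

```bash
python3 -m creep '[[0,0,0,0,-0.0533,0],[0,0,0,0,-0.0533,0],[0,0,0,0,-0.0533,0],[0,0,0,0,-0.0533,0],[0,0,0,0,-0.0533,0],[0,0,0,0,-0.0533,0],[0,0,0,0,-0.0533,0],[0.28,0,0.52,0,0,0],[0.28,0,0.52,0,0,0],[0.28,0,0.52,0,0,0]]' 1 && python3 -m creep '[[0.28,0,0.52,0,0,0],[0.28,0,0.52,0,0,0],[0.28,0,0.52,0,0,0],[0.28,0,0.52,0,0,0],[0.28,0,0.52,0,0,0],[0.28,0,0.52,0,0,0],[0.28,0,0.52,0,0,0],[0.28,0,0.52,0,0,0],[0.28,0,0.52,0,0,0],[0.28,0,0.52,0,0,0]]'; python3 -c "
from h import *
go([469,258,300],1.707,False)"
```

```text
clock: 2.65
eef_pos: [228.8, -350.7, 296.4]
orientation: [-1.551, -0.134, 0.14]
ft_force: [0.5, -0.4, 0.8]
gripper_width: 0.998
clock: 3.9
eef_pos: [415.7, 229.3, 304.3]
orientation: [-1.552, -0.137, 0.134]
ft_force: [1.4, -1.1, -0.4]
gripper_width: 0.996
tcp [415.7 229.3 304.3] jawyaw 1.744 q6 0.325 t 3.9 F [ 1.4 -1.1 -0.4] g 0.996
turn/pi [-0.0047  0.0118  0.001 ] rows 0.2
shift/100 [0.567 0.043 0.212]
```

```bash
python3 -m creep '[[0.3,0,0.1,-0.002,0.0118,0],[0.25,0,0.1,-0.002,0,0],[0,0,0,0,0,0]]'; python3 -c "
from h import *
go([469,258,300],1.707,False)
c,im=snap('wrist','w1.png'); print(w2px(c,[[606,276.5,153],[469,258,104]]))"
```

```text
clock: 4.28
eef_pos: [468.1, 263.1, 302.3]
orientation: [-1.567, -0.111, 0.111]
ft_force: [-0.0, -2.1, -0.5]
gripper_width: 1.001
tcp [468.1 263.1 302.3] jawyaw 1.712 q6 0.371 t 4.28 F [-0.  -2.1 -0.5] g 1.001
turn/pi [-0.0003  0.0016 -0.0001] rows 0.0
shift/100 [ 0.002  0.023 -0.052]
[[311.64908912 455.85513577]
 [313.02654184 236.27610794]]
```

View pics/w1.png

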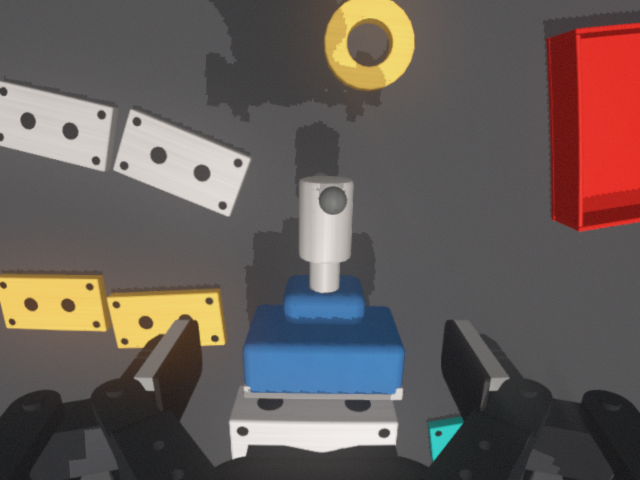

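```bash
python3 -c "
from h import *
c=cam('wrist')
print('head edges z85',px2w(c,[(301,190),(354,190),(300,255),(351,255)],85).round(1))
print('head ends top',px2w(c,[(326,180),(326,260)],104).round(1))
print('jaw top z131 front/edges',px2w(c,[(252,308),(399,308),(246,392),(403,390)],131).round(1))
print('block front top z153',px2w(c,[(234,430),(397,430),(315,425)],153).round(1))
go([469.5,262,139],1.707,False)"
```

```text
head edges z85 [[442.  245.1  85. ]
 [436.8 281.5  85. ]
 [489.  250.4  85. ]
 [483.9 287.   85. ]]
head ends top [[430.1 260.7 104. ]
 [483.8 268.5 104. ]]
jaw top z131 front/edges [[513.3 224.9 131. ]
 [500.2 317.5 131. ]
 [577.5 226.2 131. ]
 [560.8 332.9 131. ]]
block front top z153 [[591.8 223.  153. ]
 [576.8 328.2 153. ]
 [579.8 274.7 153. ]]
tcp [467.5 262.6 302.6] jawyaw 1.712 q6 0.37 t 4.33 F [0.  0.5 0.2] g 0.994
turn/pi [-0.0003  0.0015 -0.    ] rows 0.0
shift/100 [ 0.02   1.636 -0.008]
```

```bash
python3 -m creep '[[0,0.5,0.01,0,0,0],[-0.03,0.5,0,0,0,0],[0,0.45,0,0,0,0],[0,0.18,0,0,0,0],[0,0,0,0,0,0]]'; python3 -c "
from h import *
go([465,264.5,139],1.715,False)"
```

```text
clock: 4.95
eef_pos: [462.4, 261.1, 138.3]
orientation: [-1.565, -0.112, 0.107]
ft_force: [0.3, 0.0, 0.0]
gripper_width: 0.997
tcp [462.4 261.1 138.3] jawyaw 1.71 q6 0.374 t 4.95 F [0.3 0.  0. ] g 0.997
turn/pi [-0.0008 -0.0016  0.0011] rows 0.0
shift/100 [ 0.03  -0.007  0.03 ]
```

Close, then pull.

```bash
python3 -m creep '[[0.02,0,0.03,0,0,0],[0,0,0,0,0,0],[0,0,0,0,0,0],[0,0,0,0,0,0],[0,0,0,0,0,0],[0,0,0,0,0,0],[0,0,0,0,0,0]]' -1 50; python3 -c "
from h import *
go([465,264.5,139],1.715,False)"
```

```text
clock: 5.82
eef_pos: [465.6, 265.3, 143.2]
orientation: [-1.562, -0.115, 0.102]
ft_force: [-0.6, -0.5, -1.4]
gripper_width: 0.422
tcp [465.6 265.3 143.2] jawyaw 1.71 q6 0.379 t 5.83 F [-0.6 -0.5 -1.4] g 0.422
turn/pi [-0.0016 -0.0018  0.0028] rows 0.1
shift/100 [-0.007  0.042 -0.007]
```

```bash
python3 -m creep '[[-0.08,0,0,0,0,0],[-0.1,0,0,0,0,0],[-0.1,0,0,0,0,0],[-0.1,0,0,0,0,0],[-0.1,0,0,0,0,0],[0,0,0,0,0,0]]'; python3 -c "
from h import *
go([465,264.5,139],1.715,False)
c,im=snap('top'); cv2.imwrite('pics/t2.png',cv2.resize(im[120:290,150:350],None,fx=4,fy=4,interpolation=cv2.INTER_CUBIC)[:600])"
```

```text
clock: 6.58
eef_pos: [423.0, 259.9, 143.1]
orientation: [-1.56, -0.126, 0.089]
ft_force: [-8.4, -1.2, 2.1]
gripper_width: 0.428
tcp [423.  259.9 143.1] jawyaw 1.708 q6 0.415 t 6.58 F [-8.4 -1.2  2.1] g 0.428
turn/pi [-0.0019 -0.0022  0.0078] rows 0.1
shift/100 [ 0.422  0.041 -0.014]
```

```bash
python3 -m creep '[[0,0,0,0,0,0],[0,0,0,0,0,0],[0,0,0,0,0,0],[0,-0.4,0,0,0,0],[0,-0.55,0,0,0,0],[0,-0.6,0,0,0,0],[0,-0.2,0,0,0,0],[0,0,0,0,0,0]]' 1; python3 -m creep '[[0.4,0,0,0,0.055,0],[0,0,0,0,0.055,0],[0,0,0,0,0.055,0],[0,0,0,0,0.055,0],[0,0,0,0,0.055,0],[0,0,0,0,0.055,0],[0,0,0,0,0.055,0],[0,0,0,0,0.055,0],[0,0,0,0,0.055,0]]'; python3 -c "
from h import *
go([601,280,330],0.14)"
```

```text
clock: 7.62
eef_pos: [419.8, 258.2, 323.6]
orientation: [-1.56, -0.127, 0.088]
ft_force: [-0.2, 0.6, -0.6]
gripper_width: 1.0
clock: 8.75
eef_pos: [460.3, 263.0, 309.6]
orientation: [-1.248, 1.126, -1.138]
ft_force: [-0.2, -0.7, -0.5]
gripper_width: 1.0
tcp [460.3 263.  309.6] jawyaw 0.102 q6 1.989 t 8.75 F [-0.2 -0.7 -0.5] g 1.0
turn/pi [-0.0034 -0.012   0.0001] rows 0.2
shift/100 [ 0.028 -0.204  1.417]
```

```bash
python3 -m creep '[[0,-0.1,0.5,-0.0034,-0.012,0],[0,-0.1,0.5,0,0,0],[0,0,0.42,0,0,0],[0,0,0,0,0,0],[0,0,0,0,0,0]]'; python3 -c "
from h import *
go([601,280,330],0.14)
c,im=snap('wrist','w2.png')
go([601,280,330],0.14)"
```

```text
clock: 9.38
eef_pos: [603.7, 280.6, 319.6]
orientation: [-1.284, 1.113, -1.105]
ft_force: [-1.0, -0.2, 0.3]
gripper_width: 1.001
tcp [603.7 280.6 319.6] jawyaw 0.138 q6 1.868 t 9.38 F [-1.  -0.2  0.3] g 1.001
turn/pi [ 0.0039 -0.0005  0.0013] rows 0.1
shift/100 [ 0.002 -0.104 -0.028]
tcp [603.6 280.6 319.4] jawyaw 0.138 q6 1.868 t 9.43 F [-0.2 -0.5 -0.5] g 0.999
turn/pi [ 0.0041 -0.0005  0.0014] rows 0.1
shift/100 [ 0.002 -0.106 -0.026]
```

View pics/w2.png

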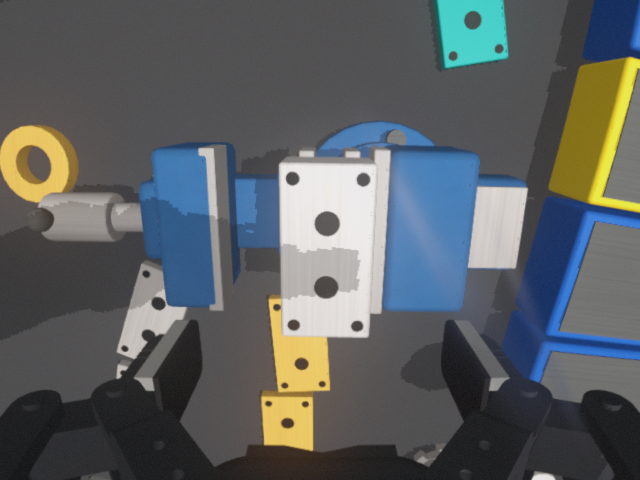

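```bash
python3 -c "
from h import *
c=cam('wrist')
print(corners(c,[(376,162),(370,336),(280,333),(280,158)],153))
w=px2w(c,[(376,162),(370,336),(280,333),(280,158)],153).round(1);print(w)
go([603,279,213],0.14)"
```

```text
(array([605.1, 279. ]), np.float64(0.126), array([109.1,  55.5]))
[[625.  335.8 153. ]
 [640.5 227.9 153. ]
 [583.5 221.9 153. ]
 [571.6 330.5 153. ]]
tcp [603.6 280.6 319.4] jawyaw 0.138 q6 1.868 t 9.43 F [-0.2 -0.5 -0.5] g 0.999
turn/pi [ 0.0041 -0.0005  0.0014] rows 0.1
shift/100 [ 0.015  1.064 -0.008]
```

```bash
python3 -m creep '[[0,0.4,0.015,0.004,0,0.0014],[0,0.4,0,0,0,0],[0.01,0.25,0,0,0,0],[0,0,0,0,0,0],[0,0,0,0,0,0]]'; python3 -c "
from h import *
go([605,279,208],0.133)"
```

```text
clock: 10.05
eef_pos: [600.5, 279.6, 216.4]
orientation: [-1.266, 1.102, -1.106]
ft_force: [0.2, 0.8, -0.7]
gripper_width: 1.004
tcp [600.5 279.6 216.4] jawyaw 0.141 q6 1.866 t 10.05 F [ 0.2  0.8 -0.7] g 1.004
turn/pi [-0.002   0.0024 -0.0007] rows 0.1
shift/100 [0.012 0.084 0.044]
```

```bash
python3 -m creep '[[0.012,0.05,0.044,-0.002,0.002,0],[0,0.03,0,0,0,0],[0,0,0,0,0,0]]' && python3 -m creep '[[0,0,0,0,0,0],[0,0,0,0,0,0],[0,0,0,0,0,0],[0,0,0,0,0,0],[0,0,0,0,0,0],[0,0,0,0,0,0]]' -1 70;  python3 -c "
from h import *
go([605,279,208],0.133)"
```

```text
clock: 10.42
eef_pos: [606.0, 279.5, 211.1]
orientation: [-1.264, 1.109, -1.109]
ft_force: [-0.0, -0.3, 0.4]
gripper_width: 0.999
clock: 11.18
eef_pos: [606.1, 279.6, 211.9]
orientation: [-1.263, 1.109, -1.109]
ft_force: [0.4, -0.1, -1.0]
gripper_width: 0.633
tcp [606.1 279.6 211.9] jawyaw 0.134 q6 1.868 t 11.18 F [ 0.4 -0.1 -1. ] g 0.633
turn/pi [-0.0014  0.0003 -0.0012] rows 0.0
shift/100 [ 0.004  0.039 -0.012]
```

```bash
python3 -m creep '[[0,-0.1,0,0,0,0],[0,-0.25,0,0,0,0],[0,-0.4,0,0,0,0],[0,-0.4,0,0,0,0],[0,-0.1,0,0,0,0],[0,0,0,0,0,0],[0,0,0,0,0,0]]'; python3 -c "
from h import *
go([484,-184,330],-0.051)
c,im=snap('wrist','w3.png')"
```

```text
clock: 12.05
eef_pos: [604.9, 278.7, 334.4]
orientation: [-1.275, 1.115, -1.107]
ft_force: [0.1, -0.4, -7.0]
gripper_width: 0.632
tcp [604.9 278.7 334.4] jawyaw 0.134 q6 1.868 t 12.05 F [ 0.1 -0.4 -7. ] g 0.632
turn/pi [0.0021 0.0589 0.0001] rows 1.0
shift/100 [ 4.683  0.044 -0.971]
```

View pics/w3.png

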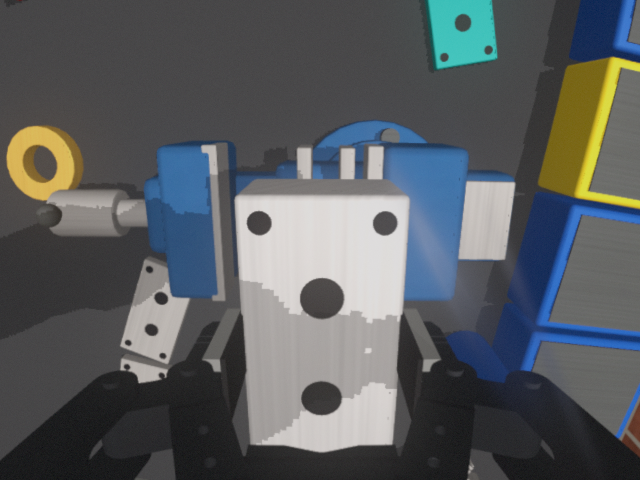

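```bash
cat >> h.py <<'E'
def held(uv,drop):
    """pixels of wrist image on a plane `drop` mm ahead of the TCP -> tool x,z"""
    m=env.camera_model("wrist"); T=m["tool_from_camera"]; c=(m,T[:3,:3][[2,0,1]],T[:3,3][[2,0,1]])
    return px2w(c,uv,drop)[:,[1,0]].round(1) # (x,z)
E
python3 - <<'E'
from h import *
env_uv=[(238,192),(407,195),(250,443),(394,445)]
m=env.camera_model("wrist"); T=m["tool_from_camera"]
P=T[:3,:3][[2,0,1]]; c=(m,P,T[:3,3][[2,0,1]])   # order z,x,y : plane coordinate is tool y
print(px2w(c,env_uv,58.9).round(1),"(z,x,y)")
go([484,-184,330],-0.051)
E
```

```text
[[-25.7 -53.5  58.9]
 [ 27.  -52.5  58.9]
 [-27.4  43.9  58.9]
 [ 28.5  44.9  58.9]] (z,x,y)
tcp [604.8 278.7 334.2] jawyaw 0.134 q6 1.868 t 12.1 F [ 0.6  0.1 -5.9] g 0.627
turn/pi [0.0023 0.0589 0.0001] rows 1.0
shift/100 [ 4.683  0.042 -0.971]
```

```bash
python3 -m creep '[[0,0,0,0.002,0.0589,0],[0.3,0,-0.06,0,0,0],[0.5,0,-0.105,0,0,0],[0.55,0,-0.115,0,0,0],[0.55,0,-0.115,0,0,0],[0.55,0,-0.115,0,0,0],[0.55,0,-0.115,0,0,0],[0.55,0,-0.115,0,0,0],[0.55,0,-0.115,0,0,0],[0.4,0,-0.08,0,0,0]]';python3 -c "
from h import *
go([484,-182,150],-0.051)"
```

```text
clock: 13.35
eef_pos: [479.7, -175.5, 321.0]
orientation: [-1.201, 1.259, -1.241]
ft_force: [1.0, -1.1, -6.6]
gripper_width: 0.631
tcp [ 479.7 -175.5  321. ] jawyaw -0.052 q6 1.276 t 13.35 F [ 1.  -1.1 -6.6] g 0.631
turn/pi [ 0.0058 -0.0003  0.0014] rows 0.1
shift/100 [0.063 1.71  0.047]
```

```bash
python3 -m creep '[[0.04,0.4,0.045,0.0055,0,0.001],[0.02,0.5,0,0,0,0],[0,0.4,0,0,0,0],[0,0.15,0,0,0,0],[0,0,0,0,0,0]]';python3 -c "
from h import *
go([484,-182,123],-0.051)
c,im=snap('wrist','w4.png');snap('top','t4.png')
go([484,-182,123],-0.051)"
```

```text
clock: 13.98
eef_pos: [479.3, -185.0, 168.1]
orientation: [-1.185, 1.255, -1.25]
ft_force: [0.1, -0.6, -5.3]
gripper_width: 0.632
tcp [ 479.3 -185.   168.1] jawyaw -0.058 q6 1.261 t 13.97 F [ 0.1 -0.6 -5.3] g 0.632
turn/pi [ 0.0015 -0.0022  0.0001] rows 0.0
shift/100 [-0.032  0.451  0.045]
tcp [ 480.2 -185.3  169.9] jawyaw -0.058 q6 1.261 t 14.07 F [-0.5  0.1 -5.5] g 0.633
turn/pi [ 0.0006 -0.0022  0.0004] rows 0.0
shift/100 [-0.035  0.469  0.036]
```

View pics/w4.png

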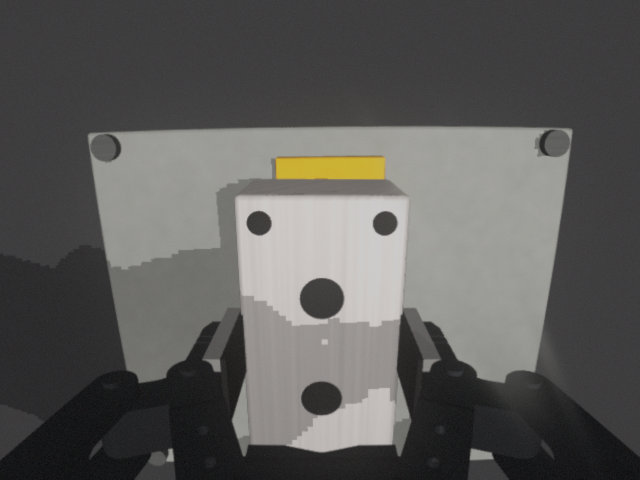

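```bash
python3 -c "
from h import *
c=cam('wrist')
w=px2w(c,[(276,157),(384,157)],24)[:,:2]; b=px2w(c,[(90,134),(572,129)],16)[:,:2]
for p,o in((w,55),(b,70)):
    d=p[1]-p[0]; a=np.arctan2(d[1],d[0]); print(np.hypot(*d),a, p.mean(0)-o*np.array([-np.sin(a),np.cos(a)]))
print(px2w(c,[(276,157),(384,157)],24))
# block front-bottom not visible; block top edge
print(px2w(c,[(238,193),(406,194)],111))
"
```

```text
55.0337252773713 -0.056954746406022855 [ 484.83962644 -183.73825664]
258.46882477038207 -0.04628446151980566 [ 486.46201278 -184.46162128]
[[ 460.49819969 -127.26106944   24.        ]
 [ 515.44268871 -130.39380698   24.        ]]
[[ 457.40344512 -130.76126892  111.        ]
 [ 509.70615732 -134.09817523  111.        ]]
```

```bash
python3 -m creep '[[-0.035,0.1,0.045,0,-0.002,0],[0,0.2,0,0,0,0],[0,0.1,0,0,0,0],[0,0,0,0,0,0],[0,0,0,0,0,0]]';python3 -c "
from h import *
go([484.4,-181.9,123],-0.052)"
```

```text
clock: 14.7
eef_pos: [488.3, -182.1, 133.0]
orientation: [-1.184, 1.24, -1.251]
ft_force: [0.4, 0.1, -6.1]
gripper_width: 0.631
tcp [ 488.3 -182.1  133. ] jawyaw -0.05 q6 1.264 t 14.7 F [ 0.4  0.1 -6.1] g 0.631
turn/pi [-0.0019  0.0007  0.0011] rows 0.0
shift/100 [ 0.     0.1   -0.039]
```

```bash
python3 -m creep '[[0,0.04,-0.035,-0.002,0,0.001],[0,0.03,0,0,0,0],[0,0,0,0,0,0],[0,0,0,0,0,0]]';python3 -c "
from h import *
go([484.4,-181.9,123],-0.052)"
```

```text
clock: 15.2
eef_pos: [485.0, -182.1, 126.7]
orientation: [-1.185, 1.245, -1.247]
ft_force: [0.3, 0.7, -4.8]
gripper_width: 0.631
tcp [ 485.  -182.1  126.7] jawyaw -0.05 q6 1.262 t 15.2 F [ 0.3  0.7 -4.8] g 0.631
turn/pi [-0.0003  0.0007  0.0002] rows 0.0
shift/100 [-0.002  0.037 -0.006]
```

```bash
python3 -m creep '[[0,0.025,-0.006,0,0,0],[0,0.015,0,0,0,0],[0,0.01,0,0,0,0],[0,0,0,0,0,0]]';python3 -c "
from h import *
go([484.4,-181.9,123],-0.052)"
```

```text
clock: 15.7
eef_pos: [484.5, -182.2, 123.0]
orientation: [-1.184, 1.244, -1.248]
ft_force: [0.9, -0.5, -5.1]
gripper_width: 0.632
tcp [ 484.5 -182.2  123. ] jawyaw -0.05 q6 1.261 t 15.7 F [ 0.9 -0.5 -5.1] g 0.632
turn/pi [-0.0007  0.0007  0.0003] rows 0.0
shift/100 [-0.003  0.    -0.001]
```

```bash
python3 -m creep '[[0,0.015,0,0,0,0],[0,0.01,0,0,0,0],[0,0,0,0,0,0]]';python3 -c "
from h import *
go([484.4,-181.9,123],-0.052)"
```

```text
clock: 16.08
eef_pos: [484.5, -182.2, 122.9]
orientation: [-1.184, 1.242, -1.249]
ft_force: [0.1, 0.7, -4.9]
gripper_width: 0.63
tcp [ 484.5 -182.2  122.9] jawyaw -0.05 q6 1.261 t 16.07 F [ 0.1  0.7 -4.9] g 0.63
turn/pi [-0.0012  0.0007  0.0005] rows 0.0
shift/100 [-0.003 -0.001 -0.001]
```

```bash
python3 -m creep '[[0,0.03,0,0,0,0],[0,0.03,0,0,0,0],[0,0,0,0,0,0]]';python3 -c "
from h import *
go([484.4,-181.9,123],-0.052)"
```

```text
clock: 16.45
eef_pos: [484.6, -182.2, 123.3]
orientation: [-1.182, 1.239, -1.251]
ft_force: [-1.1, -0.2, -5.2]
gripper_width: 0.629
tcp [ 484.6 -182.2  123.3] jawyaw -0.05 q6 1.261 t 16.45 F [-1.1 -0.2 -5.2] g 0.629
turn/pi [-0.0024  0.0007  0.0009] rows 0.0
shift/100 [-0.003  0.003 -0.002]
```

```bash
python3 -m creep '[[0,0.03,0,-0.002,0,0]]';python3 -m creep '[[0,0.04,0,0,0,0]]'
```

```text
clock: 16.58
eef_pos: [485.2, -182.3, 122.7]
orientation: [-1.185, 1.241, -1.25]
ft_force: [-12.3, 6.0, 36.2]
gripper_width: 0.634
clock: 16.7
eef_pos: [485.1, -182.3, 122.6]
orientation: [-1.185, 1.24, -1.251]
ft_force: [-22.7, 8.9, 48.2]
gripper_width: 0.629
```

```bash
python3 -m creep '[[0,0,0,0,0,0],[0,0,0,0,0,0]]'; python3 -m creep '[[0,0,0,0,0,0],[0,0,0,0,0,0],[0,0,0,0,0,0],[0,-0.3,0,0,0,0],[0,-0.5,0,0,0,0],[0,-0.5,0,0,0,0],[0,-0.3,0,0,0,0],[0,0,0,0,0,0],[0,0,0,0,0,0]]' 1;python3 -c "
from h import *
go([599.5,130,320],0.2)
c,im=snap('wrist','w5.png');snap('top','t5.png')"
```

```text
clock: 16.95
eef_pos: [485.5, -182.5, 122.9]
orientation: [-1.184, 1.239, -1.252]
ft_force: [-0.1, -0.0, -1.7]
gripper_width: 0.631
clock: 18.08
eef_pos: [484.8, -181.7, 285.5]
orientation: [-1.185, 1.24, -1.251]
ft_force: [-0.1, 0.8, -0.2]
gripper_width: 0.998
tcp [ 484.8 -181.7  285.5] jawyaw -0.05 q6 1.263 t 18.07 F [-0.1  0.8 -0.2] g 0.998
turn/pi [-0.0015 -0.0795  0.0015] rows 1.3
shift/100 [-2.827 -0.345  1.744]
```

View pics/w5.png

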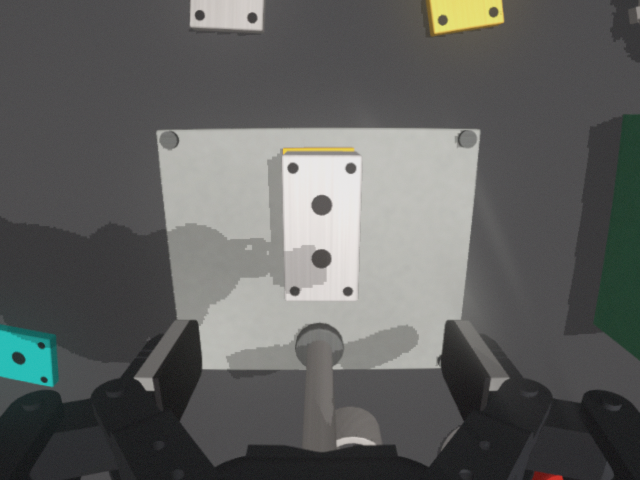

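```bash
python3 -c "
from h import *
c=cam('wrist')
print(corners(c,[(361,154),(358,300),(287,300),(282,154)],64))
w=px2w(c,[(284,148),(356,148)],24)[:,:2];d=w[1]-w[0];a=np.arctan2(d[1],d[0]);print(np.hypot(*d),w.mean(0)-55*np.array([-np.sin(a),np.cos(a)]),a)
b=px2w(c,[(158,130),(480,130)],16)[:,:2];d=b[1]-b[0];a=np.arctan2(d[1],d[0]);print(np.hypot(*d),b.mean(0)-70*np.array([-np.sin(a),np.cos(a)]),a)
T=cam('top');print(corners(T,[(357,219),(395,220.5),(394,240),(356,238.5)],24))
"
```

```text
(array([ 486.5, -184.4]), np.float64(-0.042), array([108.9,  54.1]))
55.909366813319714 [ 485.23021637 -183.50425267] -0.05012722669685175
256.5822490997191 [ 484.67459095 -183.82536568] -0.05001634946160879
(array([ 482.1, -184.9]), np.float64(-0.045), array([109.9,  56.9]))
```

```bash
python3 -c "
from h import *
go([599,11,300],0.133)"
```

```text
tcp [ 484.6 -181.7  285.2] jawyaw -0.05 q6 1.263 t 18.18 F [ 0.3  0.2 -1. ] g 1.005
turn/pi [-0.0013 -0.0581  0.0014] rows 1.0
shift/100 [-1.758 -0.148  1.389]
```

```bash
python3 -m creep '[[0,-0.03,0,0,-0.058,0.001],[-0.44,-0.03,0.35,0,0,0],[-0.44,-0.03,0.35,0,0,0],[-0.44,0,0.35,0,0,0],[-0.44,0,0.35,0,0,0],[0,0,0,0,0,0],[0,0,0,0,0,0]]'
cat >> h.py <<'E'
def plate(col,near,name="wrist",z=12,file=None):
    c,im=snap(name,file); hsv=cv2.cvtColor(im,cv2.COLOR_BGR2HSV)
    mk=cv2.inRange(hsv,(15,100,80),(35,255,255)) if col=="brass" else cv2.inRange(hsv,(0,0,135),(180,45,255))
    out=[]
    mk=cv2.morphologyEx(mk,cv2.MORPH_OPEN,np.ones((2,2)))
    for k in cv2.findContours(mk,cv2.RETR_EXTERNAL,cv2.CHAIN_APPROX_NONE)[0]:
        if cv2.contourArea(k)<300: continue
        w=px2w(c,k[:,0],z)[:,:2]; (x,y),(a,b),t=cv2.minAreaRect(w.astype(np.float32))
        if a>b: a,b,t=b,a,t+90
        out.append((np.hypot(x-near[0],y-near[1]),round(x,1),round(y,1),round(np.radians((t+90)%180-90),3),round(b),round(a)))
    for o in sorted(out)[:3]: print("xy",o[1:3],"jawyaw",o[3],"dims",o[4:])
E
python3 -c "
from h import *
go([599,11,300],0.133); plate('brass',(599,11),file='w6.png')"
```

```text
clock: 19.05
eef_pos: [600.5, 17.0, 285.0]
orientation: [-1.277, 1.113, -1.103]
ft_force: [0.9, 0.8, 1.2]
gripper_width: 0.997
tcp [600.5  17.  285. ] jawyaw 0.137 q6 1.462 t 19.05 F [0.9 0.8 1.2] g 0.997
turn/pi [ 0.0026  0.0014 -0.0002] rows 0.1
shift/100 [ 0.057 -0.15  -0.023]
xy (600.5, 11.2) jawyaw 0.138 dims (111, 57)
xy (600.0, 128.3) jawyaw 0.194 dims (110, 57)
```

```bash
python3 -m creep '[[0.058,0.3,0,0.0026,0.001,0],[0,0.5,0,0,0,0],[0,0.5,0,0,0,0],[0,0.4,0,0,0,0],[0,0.25,0,0,0,0],[0,0,0,0,0,0],[0,0,0,0,0,0]]'; python3 -c "
from h import *
go([600.3,11.2,71],0.137)"
```

```text
clock: 19.98
eef_pos: [598.1, 2.0, 86.9]
orientation: [-1.262, 1.116, -1.121]
ft_force: [-0.9, 0.3, 0.4]
gripper_width: 0.999
tcp [598.1   2.   86.9] jawyaw 0.122 q6 1.452 t 19.98 F [-0.9  0.3  0.4] g 0.999
turn/pi [-0.0011 -0.0047  0.0001] rows 0.1
shift/100 [-0.088  0.159  0.035]
```

```bash
python3 -m creep '[[-0.088,0.06,0.034,-0.001,-0.0045,0],[0,0.06,0,0,0,0],[0,0.03,0,0,0,0],[0,0,0,0,0,0]]'; python3 -c "
from h import *
go([600.3,11.2,71],0.137)"
```

```text
clock: 20.48
eef_pos: [602.0, 11.7, 74.1]
orientation: [-1.268, 1.104, -1.11]
ft_force: [0.3, 1.0, 0.4]
gripper_width: 0.999
tcp [602.   11.7  74.1] jawyaw 0.137 q6 1.453 t 20.48 F [0.3 1.  0.4] g 0.999
turn/pi [-0.0016  0.0001  0.0003] rows 0.0
shift/100 [ 0.003  0.031 -0.018]
```

```bash
python3 -m creep '[[0,0.03,-0.015,-0.001,0,0],[0,0,0,0,0,0]]';  python3 -m creep '[[0,0,0,0,0,0],[0,0,0,0,0,0],[0,0,0,0,0,0],[0,0,0,0,0,0],[0,0,0,0,0,0]]' -1 50; python3 -c "
from h import *
go([600.3,11.2,71],0.137)"
```

```text
clock: 20.72
eef_pos: [600.4, 11.5, 71.0]
orientation: [-1.27, 1.106, -1.109]
ft_force: [0.3, 0.1, 0.7]
gripper_width: 1.0
clock: 21.35
eef_pos: [600.6, 11.4, 71.5]
orientation: [-1.27, 1.106, -1.109]
ft_force: [0.6, 0.1, -0.3]
gripper_width: 0.635
tcp [600.6  11.4  71.5] jawyaw 0.137 q6 1.453 t 21.35 F [ 0.6  0.1 -0.3] g 0.635
turn/pi [-0.0007  0.      0.0003] rows 0.0
shift/100 [ 0.002  0.005 -0.003]
```

```bash
python3 -m creep '[[0,-0.15,0,0,0,0],[0,-0.4,0,0,0,0],[0,-0.5,0,0,0,0],[0,-0.3,0,0,0,0],[0,0,0,0,0.0595,0],[0,0,0,0,0,0]]'; python3 -c "
from h import *
go([485,-183.8,210],-0.05)"
```

```text
clock: 22.1
eef_pos: [599.3, 11.5, 214.2]
orientation: [-1.183, 1.246, -1.249]
ft_force: [-0.5, 0.2, -3.1]
gripper_width: 0.64
tcp [599.3  11.5 214.2] jawyaw -0.052 q6 1.643 t 22.1 F [-0.5  0.2 -3.1] g 0.64
turn/pi [-0.0005 -0.0008  0.0002] rows 0.0
shift/100 [ 2.008  0.042 -1.044]
```

```bash
python3 -m creep '[[0.3,0,-0.156,0,0,0],[0.5,0,-0.26,0,0,0],[0.5,0,-0.26,0,0,0],[0.45,0,-0.24,0,0,0],[0.24,0.2,-0.12,0,0,0],[0,0.3,0,0,0,0],[0,0,0,0,0,0],[0,0,0,0,0,0]]'; python3 -c "
from h import *
go([485,-183.8,136],-0.05)
snap('wrist','w7.png')"
```

```text
clock: 23.1
eef_pos: [482.8, -188.1, 164.2]
orientation: [-1.202, 1.22, -1.222]
ft_force: [0.5, 0.2, -2.9]
gripper_width: 0.64
tcp [ 482.8 -188.1  164.2] jawyaw -0.016 q6 1.216 t 23.1 F [ 0.5  0.2 -2.9] g 0.64
turn/pi [-0.0002  0.0107  0.0003] rows 0.2
shift/100 [-0.044  0.282  0.02 ]
```

View pics/w7.png

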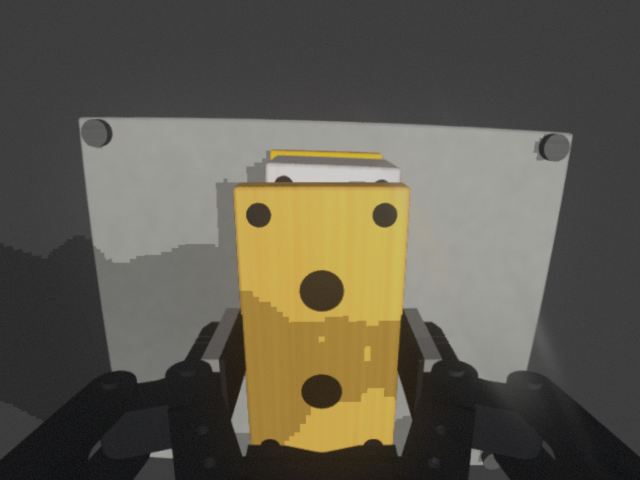

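```bash
python3 -m creep '[[-0.034,0.05,0.02,0,0.0107,0],[0,0.1,0,0,0,0],[0,0.05,0,0,0,0],[0,0,0,0,0,0]]'; python3 -c "
from h import *
go([485.2,-184.8,136],-0.05)"
```

```text
clock: 23.65
eef_pos: [486.5, -183.9, 146.0]
orientation: [-1.187, 1.238, -1.245]
ft_force: [-0.4, 0.0, -3.3]
gripper_width: 0.642
tcp [ 486.5 -183.9  146. ] jawyaw -0.045 q6 1.254 t 23.65 F [-0.4  0.  -3.3] g 0.642
turn/pi [-0.0011  0.0017  0.0006] rows 0.0
shift/100 [ 0.01   0.1   -0.012]
```

```bash
python3 -m creep '[[0.01,0.05,-0.012,-0.001,0.002,0],[0,0.03,0,0,0,0],[0,0,0,0,0,0]]'; python3 -m creep '[[0,0.03,0,0,0,0],[0,0.02,0,0,0,0]]';python3 -m creep '[[0,0.03,0,0,0,0]]'; python3 -c "
from h import *
go([485.2,-184.8,136],-0.05)"
```

```text
clock: 24.02
eef_pos: [485.2, -185.1, 137.7]
orientation: [-1.186, 1.245, -1.248]
ft_force: [0.4, 0.4, -3.7]
gripper_width: 0.633
clock: 24.28
eef_pos: [485.3, -185.2, 135.3]
orientation: [-1.185, 1.244, -1.25]
ft_force: [-10.8, 4.8, 24.6]
gripper_width: 0.641
clock: 24.4
eef_pos: [485.2, -185.1, 135.3]
orientation: [-1.184, 1.242, -1.251]
ft_force: [-12.7, 5.4, 28.3]
gripper_width: 0.637
tcp [ 485.2 -185.1  135.3] jawyaw -0.051 q6 1.258 t 24.4 F [-12.7   5.4  28.3] g 0.637
turn/pi [-0.0013 -0.0003  0.001 ] rows 0.0
shift/100 [-0.003 -0.007 -0.   ]
```

```bash
python3 -m creep '[[0,0,0,0,0,0],[0,0,0,0,0,0]]'; python3 -m creep '[[0,0,0,0,0,0],[0,0,0,0,0,0],[0,0,0,0,0,0],[0,-0.3,0,0,0,0],[0,-0.5,0,0,0,0],[0,-0.5,0,0,0,0],[0,-0.2,0,0,0,0],[0,0,0,0,0,0],[0,0,0,0,0,0]]' 1; python3 -c "
from h import *
plate('brass',(485,-184),z=76); plate('brass',(600,128),name='top'); plate('steel',(446,136),name='top');go([600,128.3,285],0.196)"
```

```text
clock: 24.65
eef_pos: [485.4, -185.2, 136.3]
orientation: [-1.183, 1.241, -1.252]
ft_force: [0.5, -0.5, -2.5]
gripper_width: 0.634
clock: 25.78
eef_pos: [484.5, -184.6, 288.4]
orientation: [-1.184, 1.243, -1.251]
ft_force: [-0.4, -0.7, 0.7]
gripper_width: 0.999
xy (486.8, -185.4) jawyaw -0.051 dims (109, 55)
xy (595.9, 126.4) jawyaw 0.196 dims (112, 59)
xy (326.6, 280.0) jawyaw -0.005 dims (72, 71)
xy (890.0, 388.0) jawyaw -1.538 dims (171, 135)
xy (443.8, 134.8) jawyaw -0.26 dims (111, 57)
xy (424.9, 16.1) jawyaw -0.116 dims (111, 57)
xy (348.4, -169.2) jawyaw 1.096 dims (918, 388)
tcp [ 484.3 -184.5  288.2] jawyaw -0.051 q6 1.258 t 25.93 F [-0.4 -0.3 -0.8] g 0.999
turn/pi [-0.0008 -0.0786  0.001 ] rows 1.3
shift/100 [-2.843  0.032  1.744]
```

```bash
python3 -m creep '[[0,0,0,0,-0.045,0],[0,0,0,0,-0.036,0],[-0.4,0,0.25,0,0,0],[-0.5,0,0.31,0,0,0],[-0.5,0,0.31,0,0,0],[-0.5,0,0.31,0,0,0],[-0.5,0,0.31,0,0,0],[-0.4,0,0.25,0,0,0],[0,0,0,0,0,0],[0,0,0,0,0,0]]'; python3 -c "
from h import *
go([600,128.3,71],0.196); plate('brass',(600,128))"
```

```text
clock: 27.18
eef_pos: [597.0, 134.9, 276.5]
orientation: [-1.311, 1.06, -1.05]
ft_force: [-0.3, -0.9, 0.3]
gripper_width: 1.002
tcp [597.  134.9 276.5] jawyaw 0.21 q6 1.584 t 27.18 F [-0.3 -0.9  0.3] g 1.002
turn/pi [0.0036 0.0044 0.0004] rows 0.1
shift/100 [0.071 2.055 0.016]
xy (600.1, 129.4) jawyaw 0.19 dims (111, 57)
```

```bash
python3 -m creep '[[0,0.4,0.02,0.0036,0.0055,0],[0,0.55,0,0,0,0],[0,0.5,0,0,0,0],[0,0.35,0,0,0,0],[0,0,0,0,0,0]]'; python3 -c "
from h import *
go([600.1,129.4,71],0.192)"
```

```text
clock: 27.85
eef_pos: [598.0, 128.3, 93.2]
orientation: [-1.288, 1.07, -1.076]
ft_force: [-0.6, 0.5, 0.7]
gripper_width: 1.001
tcp [598.  128.3  93.2] jawyaw 0.183 q6 1.599 t 27.85 F [-0.6  0.5  0.7] g 1.001
turn/pi [-0.0011 -0.0028  0.0005] rows 0.1
shift/100 [-0.007  0.222  0.023]
```

```bash
python3 -m creep '[[0,0.08,0.015,-0.001,-0.003,0],[0,0.08,0,0,0,0],[0,0.05,0,0,0,0],[0,0,0,0,0,0],[0,0,0,0,0,0]]'; python3 -c "
from h import *
go([600.1,129.4,71],0.192)"
```

```text
clock: 28.48
eef_pos: [602.0, 127.9, 76.7]
orientation: [-1.289, 1.061, -1.071]
ft_force: [0.0, -0.1, 0.3]
gripper_width: 0.998
tcp [602.  127.9  76.7] jawyaw 0.192 q6 1.589 t 28.48 F [ 0.  -0.1  0.3] g 0.998
turn/pi [-0.0024 -0.0001  0.0004] rows 0.0
shift/100 [-0.018  0.057 -0.016]
```

```bash
python3 -m creep '[[-0.018,0.055,-0.015,-0.002,0,0],[0,0,0,0,0,0]]';  python3 -m creep '[[0,0,0,0,0,0],[0,0,0,0,0,0],[0,0,0,0,0,0],[0,0,0,0,0,0],[0,0,0,0,0,0]]' -1 50; python3 -c "
from h import *
go([485,-184,220],-0.05)"
```

```text
clock: 28.72
eef_pos: [600.2, 129.7, 71.2]
orientation: [-1.294, 1.065, -1.068]
ft_force: [-1.0, 0.1, 0.0]
gripper_width: 1.003
clock: 29.35
eef_pos: [600.3, 129.8, 71.6]
orientation: [-1.293, 1.065, -1.068]
ft_force: [0.4, 0.4, 0.1]
gripper_width: 0.64
tcp [600.3 129.8  71.6] jawyaw 0.192 q6 1.592 t 29.35 F [0.4 0.4 0.1] g 0.64
turn/pi [-0.0006  0.0771  0.0003] rows 1.3
shift/100 [ 3.191 -1.484 -0.995]
```

```bash
python3 -m creep '[[0,-0.15,0,0,0,0],[0,-0.4,0,0,0,0],[0,-0.5,0,0,0,0],[0,-0.5,0,0,0,0],[0,0,0,0,0.04,0],[0,0,0,0,0.037,0],[0.3,0,-0.094,0,0,0],[0.5,0,-0.156,0,0,0],[0.55,0,-0.171,0,0,0],[0.55,0,-0.171,0,0,0]]'; python3 -c "
from h import *
go([485,-184,185],-0.05)"
```

```text
clock: 30.6
eef_pos: [527.9, -58.2, 238.4]
orientation: [-1.182, 1.244, -1.25]
ft_force: [0.8, -0.3, -2.3]
gripper_width: 0.638
tcp [527.9 -58.2 238.4] jawyaw -0.052 q6 1.513 t 30.6 F [ 0.8 -0.3 -2.3] g 0.638
turn/pi [-0.0014 -0.0006  0.0002] rows 0.0
shift/100 [ 1.278  0.534 -0.366]
```

```bash
python3 -m creep '[[0.5,0.1,-0.14,0,0,0],[0.5,0.2,-0.14,0,0,0],[0.25,0.23,-0.07,0,0,0],[0,0,0,0,0,0],[0,0,0,0,0,0]]'; python3 -c "
from h import *
go([485,-184.5,147.5],-0.05)"
```

```text
clock: 31.22
eef_pos: [483.4, -188.0, 189.5]
orientation: [-1.176, 1.243, -1.258]
ft_force: [0.6, 0.1, -2.5]
gripper_width: 0.637
tcp [ 483.4 -188.   189.5] jawyaw -0.057 q6 1.257 t 31.23 F [ 0.6  0.1 -2.5] g 0.637
turn/pi [-0.0031 -0.0022  0.0007] rows 0.1
shift/100 [-0.035  0.42   0.014]
```

```bash
python3 -m creep '[[-0.035,0.1,0.014,-0.003,-0.002,0.0007],[0,0.15,0,0,0,0],[0,0.08,0,0,0,0],[0,0,0,0,0,0],[0,0,0,0,0,0]]'; python3 -c "
from h import *
go([485,-184.5,147.5],-0.05)"
```

```text
clock: 31.85
eef_pos: [486.6, -181.9, 155.2]
orientation: [-1.187, 1.243, -1.243]
ft_force: [0.6, -0.2, -3.3]
gripper_width: 0.636
tcp [ 486.6 -181.9  155.2] jawyaw -0.046 q6 1.259 t 31.85 F [ 0.6 -0.2 -3.3] g 0.636
turn/pi [-0.0002  0.0012 -0.    ] rows 0.0
shift/100 [ 0.027  0.077 -0.014]
```

```bash
python3 -m creep '[[0.027,0.03,-0.014,0,0.001,0],[0,0.03,0,0,0,0],[0,0,0,0,0,0]]'; python3 -m creep '[[0,0.03,0,0,0,0],[0,0.02,0,0,0,0]]';python3 -m creep '[[0,0.03,0,0,0,0]]'; python3 -c "
from h import *
go([485,-184.5,147.5],-0.05)"
```

```text
clock: 32.22
eef_pos: [485.1, -185.0, 149.5]
orientation: [-1.184, 1.245, -1.247]
ft_force: [-0.4, -0.3, -2.8]
gripper_width: 0.64
clock: 32.48
eef_pos: [485.3, -185.1, 147.4]
orientation: [-1.183, 1.243, -1.249]
ft_force: [-9.6, 4.2, 22.0]
gripper_width: 0.636
clock: 32.6
eef_pos: [485.1, -185.0, 147.4]
orientation: [-1.182, 1.241, -1.25]
ft_force: [-11.0, 4.1, 28.0]
gripper_width: 0.637
tcp [ 485.1 -185.   147.4] jawyaw -0.05 q6 1.256 t 32.6 F [-11.    4.1  28. ] g 0.637
turn/pi [-0.0017 -0.      0.0005] rows 0.0
shift/100 [-0.005 -0.001 -0.002]
```

Contact; release and go for steel R.

```bash
python3 -m creep '[[0,0,0,0,0,0],[0,0,0,0,0,0]]'; python3 -m creep '[[0,0,0,0,0,0],[0,0,0,0,0,0],[0,0,0,0,0,0],[0,-0.3,0,0,0,0],[0,-0.5,0,0,0,0],[0,-0.5,0,0,0,0],[0,-0.1,0,0,0,0],[0,0,0,0,0,0],[0,0,0,0,0,0]]' 1; python3 -c "
from h import *
plate('brass',(485,-184),z=88);plate('steel',(427,18),name='top'); go([427.5,18.1,285],-0.113)"
```

```text
clock: 32.85
eef_pos: [485.3, -185.1, 148.3]
orientation: [-1.182, 1.24, -1.251]
ft_force: [0.1, -0.1, -2.0]
gripper_width: 0.636
clock: 33.98
eef_pos: [484.1, -184.6, 289.2]
orientation: [-1.183, 1.243, -1.248]
ft_force: [-0.5, 0.2, -0.2]
gripper_width: 1.0
xy (486.9, -185.0) jawyaw -0.049 dims (110, 55)
xy (424.8, 16.2) jawyaw -0.116 dims (111, 57)
xy (443.8, 134.8) jawyaw -0.26 dims (111, 57)
xy (348.4, -169.2) jawyaw 1.096 dims (918, 388)
tcp [ 484.  -184.6  289.1] jawyaw -0.05 q6 1.256 t 34.08 F [-0.1  0.2 -0.5] g 0.998
turn/pi [-0.001   0.0201  0.0003] rows 0.3
shift/100 [-1.95   0.041 -0.79 ]
```

```bash
python3 -m creep '[[0,0,0,0,0.02,0],[-0.4,0,-0.16,0,0,0],[-0.5,0,-0.2,0,0,0],[-0.5,0,-0.2,0,0,0],[-0.5,0,-0.2,0,0,0],[0,0,0,0,0,0],[0,0,0,0,0,0]]'; python3 -c "
from h import *
plate('steel',(427,18)); go([427.5,18.1,71],-0.113)"
```

```text
clock: 34.95
eef_pos: [427.2, 18.1, 281.4]
orientation: [-1.157, 1.3, -1.29]
ft_force: [0.2, -0.3, 0.6]
gripper_width: 1.001
xy (428.4, 18.5) jawyaw -0.118 dims (110, 56)
xy (446.2, 132.8) jawyaw -0.258 dims (102, 56)
xy (442.8, -172.4) jawyaw 1.526 dims (175, 118)
tcp [427.2  17.8 281.5] jawyaw -0.117 q6 1.729 t 35.0 F [0.  0.5 0.3] g 1.002
turn/pi [ 0.0023 -0.0012 -0.    ] rows 0.0
shift/100 [-3.000e-03  2.105e+00  2.000e-03]
```

```bash
python3 -m creep '[[0,0.4,0.01,0.0023,0,0],[0,0.55,0,0,0,0],[0,0.5,0,0,0,0],[0,0.35,0,0,0,0],[0,0,0,0,0,0]]'; python3 -c "
from h import *
go([428.2,18.4,71],-0.117)"
```

```text
clock: 35.62
eef_pos: [429.0, 12.1, 95.4]
orientation: [-1.148, 1.302, -1.302]
ft_force: [-1.1, -0.2, 1.1]
gripper_width: 1.0
tcp [429.   12.1  95.4] jawyaw -0.126 q6 1.726 t 35.62 F [-1.1 -0.2  1.1] g 1.0
turn/pi [ 0.0001 -0.003   0.0002] rows 0.1
shift/100 [-0.062  0.244 -0.016]
```

```bash
python3 -m creep '[[-0.062,0.09,-0.016,0,-0.003,0],[0,0.08,0,0,0,0],[0,0.05,0,0,0,0],[0,0,0,0,0,0],[0,0,0,0,0,0]]'; python3 -c "
from h import *
go([428.2,18.4,71],-0.117)"
```

```text
clock: 36.25
eef_pos: [430.8, 18.0, 76.3]
orientation: [-1.147, 1.292, -1.298]
ft_force: [-0.4, 0.1, -0.1]
gripper_width: 0.998
tcp [430.8  18.   76.3] jawyaw -0.118 q6 1.731 t 36.25 F [-0.4  0.1 -0.1] g 0.998
turn/pi [-0.0017 -0.0003 -0.0001] rows 0.0
shift/100 [-0.001  0.053 -0.026]
```

```bash
python3 -m creep '[[0,0.053,-0.026,-0.0017,0,0],[0,0,0,0,0,0]]';  python3 -m creep '[[0,0,0,0,0,0],[0,0,0,0,0,0],[0,0,0,0,0,0],[0,0,0,0,0,0],[0,0,0,0,0,0]]' -1 50; python3 -c "
from h import *
go([485,-184,240],-0.05)"
```

```text
clock: 36.5
eef_pos: [428.2, 18.4, 71.1]
orientation: [-1.151, 1.296, -1.295]
ft_force: [-0.4, -0.6, -0.7]
gripper_width: 1.001
clock: 37.12
eef_pos: [428.3, 18.4, 71.4]
orientation: [-1.15, 1.295, -1.296]
ft_force: [0.1, 0.2, 0.4]
gripper_width: 0.637
tcp [428.3  18.4  71.4] jawyaw -0.118 q6 1.732 t 37.12 F [0.1 0.2 0.4] g 0.637
turn/pi [-0.0002 -0.0216 -0.0001] rows 0.4
shift/100 [ 1.993 -1.686  0.667]
```

```bash
python3 -m creep '[[0,-0.15,0,0,0,0],[0,-0.4,0,0,0,0],[0,-0.5,0,0,0,0],[0,-0.5,0,0,0,0],[0,0,0,0,-0.0216,0],[0.4,0,0.133,0,0,0],[0.5,0,0.167,0,0,0],[0.55,0,0.184,0,0,0],[0.5,0,0.167,0,0,0],[0,0,0,0,0,0]]'; python3 -c "
from h import *
go([485,-184.5,159.3],-0.05)"
```

```text
clock: 38.38
eef_pos: [484.4, -185.0, 239.1]
orientation: [-1.185, 1.239, -1.244]
ft_force: [-0.9, 0.4, -3.1]
gripper_width: 0.639
tcp [ 484.4 -185.   239.1] jawyaw -0.045 q6 1.25 t 38.38 F [-0.9  0.4 -3.1] g 0.639
turn/pi [-0.0013  0.0017 -0.    ] rows 0.0
shift/100 [-0.005  0.798  0.006]
```

```bash
python3 -m creep '[[0,0.3,0.004,-0.001,0.001,0],[0,0.3,0,0,0,0],[0,0.13,0,0,0,0],[0,0,0,0,0,0],[0,0,0,0,0,0]]'; python3 -c "
from h import *
go([485,-184.5,159.3],-0.05)"
```

```text
clock: 39.0
eef_pos: [485.1, -184.1, 168.6]
orientation: [-1.184, 1.242, -1.246]
ft_force: [-0.6, -0.6, -2.4]
gripper_width: 0.64
tcp [ 485.1 -184.1  168.6] jawyaw -0.048 q6 1.256 t 39.0 F [-0.6 -0.6 -2.4] g 0.64
turn/pi [-0.0011  0.0007  0.0001] rows 0.0
shift/100 [ 0.004  0.093 -0.001]
```

```bash
python3 -m creep '[[0,0.05,0,-0.001,0,0],[0,0.03,0,0,0,0],[0,0,0,0,0,0]]'; python3 -m creep '[[0,0.03,0,0,0,0],[0,0.02,0,0,0,0]]';python3 -m creep '[[0,0.03,0,0,0,0]]'; python3 -c "
from h import *
go([485,-184.5,159.3],-0.05)"
```

```text
clock: 39.38
eef_pos: [485.9, -184.2, 162.0]
orientation: [-1.185, 1.242, -1.246]
ft_force: [-0.1, 0.2, -2.1]
gripper_width: 0.638
clock: 39.62
eef_pos: [486.0, -184.3, 159.4]
orientation: [-1.184, 1.24, -1.248]
ft_force: [-10.2, 4.5, 24.7]
gripper_width: 0.64
clock: 39.75
eef_pos: [485.9, -184.2, 159.4]
orientation: [-1.183, 1.238, -1.249]
ft_force: [-11.5, 4.6, 28.4]
gripper_width: 0.635
tcp [ 485.9 -184.2  159.4] jawyaw -0.048 q6 1.256 t 39.75 F [-11.5   4.6  28.4] g 0.635
turn/pi [-0.0021  0.0008  0.0007] rows 0.0
shift/100 [ 0.003  0.001 -0.009]
```

```bash
python3 -m creep '[[0,0,0,0,0,0],[0,0,0,0,0,0]]'; python3 -m creep '[[0,0,0,0,0,0],[0,0,0,0,0,0],[0,0,0,0,0,0],[0,-0.3,0,0,0,0],[0,-0.5,0,0,0,0],[0,-0.5,0,0,0,0],[0,0,0,0,0,0],[0,0,0,0,0,0]]' 1; python3 -c "
from h import *
plate('steel',(485,-184),z=100);plate('steel',(446,136),name='top'); go([446.3,136.5,285],-0.256)"
```

```text
clock: 40.0
eef_pos: [486.0, -184.3, 160.3]
orientation: [-1.183, 1.237, -1.25]
ft_force: [0.1, -1.5, -3.9]
gripper_width: 0.638
clock: 41.0
eef_pos: [484.9, -183.9, 292.5]
orientation: [-1.184, 1.239, -1.249]
ft_force: [-0.1, -0.1, -0.1]
gripper_width: 1.001
xy (484.5, -195.9) jawyaw 1.524 dims (196, 166)
xy (443.8, 134.8) jawyaw -0.26 dims (111, 57)
xy (346.8, -168.4) jawyaw 1.096 dims (922, 388)
xy (797.2, -24.8) jawyaw 1.409 dims (81, 80)
tcp [ 484.7 -183.9  292.2] jawyaw -0.048 q6 1.256 t 41.1 F [ 0.7  0.6 -0.2] g 0.998
turn/pi [-0.0018  0.0663  0.0005] rows 1.1
shift/100 [-3.002  0.072 -1.183]
```

```bash
python3 -m creep '[[0,0,0,0,0.034,0],[0,0,0,0,0.033,0],[-0.5,0,-0.197,0,0,0],[-0.55,0,-0.217,0,0,0],[-0.55,0,-0.217,0,0,0],[-0.55,0,-0.217,0,0,0],[-0.55,0,-0.217,0,0,0],[-0.3,0,-0.118,0,0,0],[0,0,0,0,0,0],[0,0,0,0,0,0]]'; python3 -c "
from h import *
plate('steel',(446,136)); go([446.3,136.5,71],-0.256)"
```

```text
clock: 42.35
eef_pos: [445.4, 145.2, 279.5]
orientation: [-1.082, 1.411, -1.401]
ft_force: [-0.3, -0.6, 0.7]
gripper_width: 1.004
xy (447.1, 137.0) jawyaw -0.261 dims (110, 56)
xy (418.2, 273.8) jawyaw -1.469 dims (108, 47)
xy (575.6, 248.9) jawyaw -0.012 dims (60, 15)
tcp [445.4 145.  279.5] jawyaw -0.268 q6 2.153 t 42.4 F [-0.1  0.5 -0.2] g 0.999
turn/pi [ 0.0034 -0.0039  0.0016] rows 0.1
shift/100 [0.08  2.085 0.03 ]
```

```bash
python3 -m creep '[[0.02,0.4,0.03,0.0034,-0.003,0.001],[0,0.55,0,0,0,0],[0,0.5,0,0,0,0],[0,0.35,0,0,0,0],[0,0,0,0,0,0]]'; python3 -c "
from h import *
go([447,137,71],-0.259)"
```

```text
clock: 43.02
eef_pos: [448.5, 136.0, 94.5]
orientation: [-1.071, 1.401, -1.406]
ft_force: [-0.2, -0.8, -0.4]
gripper_width: 0.999
tcp [448.5 136.   94.5] jawyaw -0.267 q6 2.134 t 43.02 F [-0.2 -0.8 -0.4] g 0.999
turn/pi [-0.0006 -0.0027  0.0006] rows 0.0
shift/100 [-0.006  0.235 -0.016]
```

```bash
python3 -m creep '[[-0.02,0.09,-0.025,0,-0.003,0],[0,0.08,0,0,0,0],[0,0.05,0,0,0,0],[0,0,0,0,0,0],[0,0,0,0,0,0]]'; python3 -c "
from h import *
go([447,137,71],-0.259)"
```

```text
clock: 43.65
eef_pos: [449.1, 138.5, 75.8]
orientation: [-1.069, 1.392, -1.4]
ft_force: [0.2, 0.7, -1.4]
gripper_width: 0.997
tcp [449.1 138.5  75.8] jawyaw -0.259 q6 2.13 t 43.65 F [ 0.2  0.7 -1.4] g 0.997
turn/pi [-0.0023  0.     -0.0005] rows 0.0
shift/100 [ 0.02   0.048 -0.016]
```

```bash
python3 -m creep '[[0.02,0.048,-0.016,-0.002,0,0],[0,0,0,0,0,0]]';  python3 -m creep '[[0,0,0,0,0,0],[0,0,0,0,0,0],[0,0,0,0,0,0],[0,0,0,0,0,0],[0,0,0,0,0,0]]' -1 50; python3 -c "
from h import *
go([485,-184,250],-0.05)"
```

```text
clock: 43.9
eef_pos: [447.1, 137.0, 71.1]
orientation: [-1.073, 1.397, -1.396]
ft_force: [-0.6, 0.0, -0.5]
gripper_width: 1.003
clock: 44.52
eef_pos: [447.2, 137.1, 71.5]
orientation: [-1.073, 1.397, -1.397]
ft_force: [-0.1, 0.2, -0.0]
gripper_width: 0.644
tcp [447.2 137.1  71.5] jawyaw -0.259 q6 2.127 t 44.52 F [-0.1  0.2 -0. ] g 0.644
turn/pi [-0.0005 -0.0665 -0.0006] rows 1.1
shift/100 [ 3.188 -1.785  0.538]
```

```bash
python3 -m creep '[[0,-0.15,0,0,0,0],[0,-0.45,0,0,0,0],[0,-0.55,0,0,0,0],[0,-0.55,0,0,0,0],[0,0,0,0,-0.034,0],[0,0,0,0,-0.033,0],[0.5,0,0.084,0,0,0],[0.55,0,0.093,0,0,0],[0.55,0,0.093,0,0,0],[0.55,0,0.093,0,0,0]]'; python3 -m creep '[[0.55,0,0.093,0,0,0],[0.4,0,0.07,0,0,0],[0,0,0,0,0,0]]'; python3 -c "
from h import *
go([485,-184.5,171.4],-0.05)"
```

```text
clock: 45.78
eef_pos: [473.4, -82.3, 254.4]
orientation: [-1.188, 1.23, -1.234]
ft_force: [0.6, 0.6, -2.5]
gripper_width: 0.64
clock: 46.15
eef_pos: [485.9, -184.2, 256.2]
orientation: [-1.185, 1.233, -1.238]
ft_force: [-0.1, 0.0, -2.7]
gripper_width: 0.636
tcp [ 485.9 -184.2  256.2] jawyaw -0.037 q6 1.244 t 46.15 F [-0.1  0.  -2.7] g 0.636
turn/pi [-0.0019  0.004  -0.0007] rows 0.1
shift/100 [ 0.003  0.848 -0.008]
```

```bash
python3 -m creep '[[0,0.3,-0.005,-0.0019,0.004,-0.0007],[0,0.3,0,0,0,0],[0,0.16,0,0,0,0],[0,0,0,0,0,0],[0,0,0,0,0,0]]'; python3 -c "
from h import *
go([485,-184.5,171.4],-0.05)"
```

```text
clock: 46.78
eef_pos: [485.8, -182.4, 182.4]
orientation: [-1.183, 1.243, -1.247]
ft_force: [-0.5, -0.2, -2.9]
gripper_width: 0.64
tcp [ 485.8 -182.4  182.4] jawyaw -0.05 q6 1.261 t 46.77 F [-0.5 -0.2 -2.9] g 0.64
turn/pi [-0.0009  0.0001  0.0001] rows 0.0
shift/100 [ 0.021  0.11  -0.007]
```

```bash
python3 -m creep '[[0.02,0.06,-0.01,-0.001,0,0],[0,0.03,0,0,0,0],[0,0,0,0,0,0]]'; python3 -m creep '[[0,0.03,0,0,0,0],[0,0.03,0,0,0,0]]';python3 -m creep '[[0,0.03,0,0,0,0]]'; python3 -c "
from h import *
go([485,-184.5,171.4],-0.05)"
```

```text
clock: 47.15
eef_pos: [485.4, -184.6, 174.8]
orientation: [-1.185, 1.243, -1.247]
ft_force: [-0.2, 0.8, -1.8]
gripper_width: 0.638
clock: 47.4
eef_pos: [485.4, -184.7, 171.3]
orientation: [-1.184, 1.242, -1.249]
ft_force: [-11.3, 5.7, 33.1]
gripper_width: 0.638
clock: 47.52
eef_pos: [485.3, -184.7, 171.4]
orientation: [-1.183, 1.24, -1.25]
ft_force: [-12.1, 4.7, 27.0]
gripper_width: 0.634
tcp [ 485.3 -184.7  171.4] jawyaw -0.049 q6 1.257 t 47.52 F [-12.1   4.7  27. ] g 0.634
turn/pi [-0.002   0.0002  0.0008] rows 0.0
shift/100 [-0.001 -0.    -0.003]
```

```bash
python3 -m creep '[[0,0,0,0,0,0],[0,0,0,0,0,0]]'; python3 -m creep '[[0,0,0,0,0,0],[0,0,0,0,0,0],[0,0,0,0,0,0],[0,-0.3,0,0,0,0],[0,-0.5,0,0,0,0],[0,-0.6,0,0,0,0],[0,-0.5,0,0,0,0],[0,0,0,0,0,0],[0,0,0,0,0,0]]' 1; python3 -c "
from h import *
go([599,-286,380],-0.05)
snap('wrist','w8.png'); c,im=snap('side'); cv2.imwrite('pics/s8.png',cv2.resize(im[160:285,260:430],None,fx=4.5,fy=4.5,interpolation=cv2.INTER_CUBIC))"
```

```text
clock: 47.78
eef_pos: [485.4, -184.7, 172.3]
orientation: [-1.182, 1.238, -1.252]
ft_force: [-0.0, -0.2, -2.4]
gripper_width: 0.637
clock: 48.9
eef_pos: [483.9, -184.1, 366.2]
orientation: [-1.183, 1.24, -1.25]
ft_force: [1.1, -0.7, 0.0]
gripper_width: 1.0
tcp [ 483.9 -184.1  366.2] jawyaw -0.05 q6 1.257 t 48.9 F [ 1.1 -0.7  0. ] g 1.0
turn/pi [-0.0019  0.0001  0.0007] rows 0.0
shift/100 [ 0.961 -0.138  1.201]
```

View pics/w8.png

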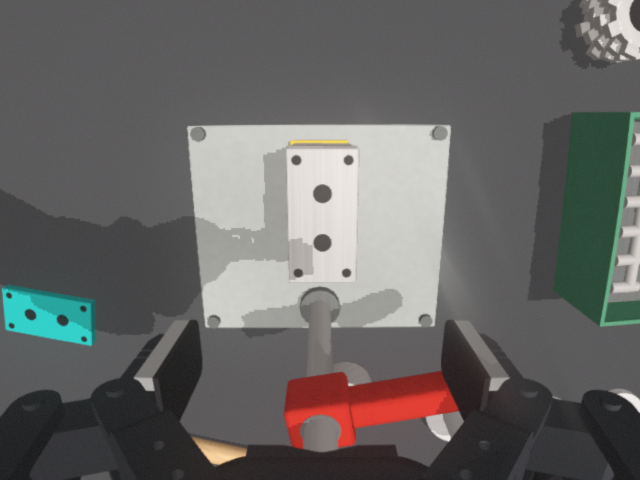

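View pics/s8.png

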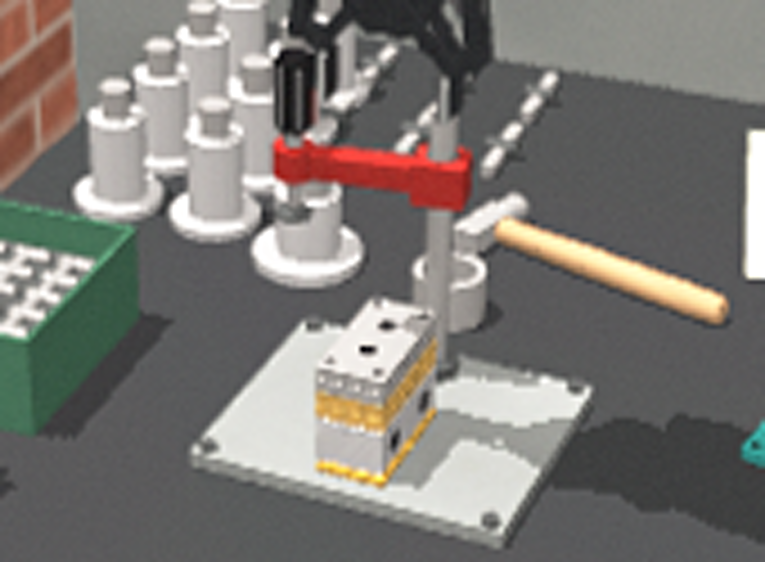

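```bash
python3 -c "
from h import *
T=cam('top');S=cam('side')
for z in (275,280,285,290,295,300):
    p=px2w(T,[(431.6,166.6)],z); print(z,p.round(1),w2px(S,p).round(1), np.hypot(*(p[0,:2]-[478.9,-303.7])).round(1))
c=cam('wrist');print(corners(c,[(357,148),(355,281),(290,281),(288,148)],112))
"
```

```text
275 [[ 602.9 -290.   275. ]] [[323.1 174. ]] 124.8
280 [[ 601.6 -288.7  280. ]] [[323.3 172.9]] 123.6
285 [[ 600.3 -287.5  285. ]] [[323.5 171.8]] 122.5
290 [[ 599.1 -286.2  290. ]] [[323.7 170.6]] 121.4
295 [[ 597.8 -284.9  295. ]] [[323.9 169.5]] 120.4
300 [[ 596.5 -283.7  300. ]] [[324.1 168.4]] 119.3
(array([ 486.5, -184.1]), np.float64(-0.049), array([108.3,  53.3]))
```

```bash
python3 -m creep '[[0,-0.2,0,-0.0015,0,0.0007],[0.32,0,0.4,0,0,0],[0.32,0,0.4,0,0,0],[0.31,0,0.4,0,0,0],[0,0,0,0,0,0],[0,0,0,0,0,0]]'; python3 -c "
from h import *
go([598.5,-285.7,325],-0.05)
c,im=snap('wrist','w9.png'); print(w2px(c,[[598.5,-285.7,290]]))"
```

```text
clock: 49.75
eef_pos: [602.0, -287.5, 376.6]
orientation: [-1.19, 1.256, -1.236]
ft_force: [0.5, 0.3, 0.1]
gripper_width: 0.997
tcp [ 602.  -287.5  376.6] jawyaw -0.049 q6 1.174 t 49.75 F [0.5 0.3 0.1] g 0.997
turn/pi [ 0.0036  0.0004 -0.0016] rows 0.1
shift/100 [-0.016  0.516 -0.036]
[[314.23205615 307.34761067]]
```

View pics/w9.png

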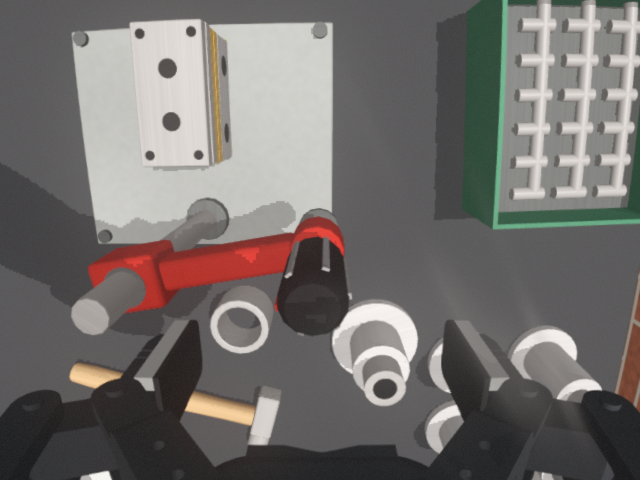

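```bash
python3 -m creep '[[-0.016,0.15,-0.036,0.0036,0,-0.0016],[0,0.2,0,0,0,0],[0,0.15,0,0,0,0],[0,0,0,0,0,0],[0,0,0,0,0,0]]'; python3 -c "
from h import *
go([598.5,-285.7,325],-0.05)"
```

```text
clock: 50.42
eef_pos: [593.6, -281.5, 331.4]
orientation: [-1.184, 1.237, -1.249]
ft_force: [-0.5, 0.2, 0.6]
gripper_width: 1.001
tcp [ 593.6 -281.5  331.4] jawyaw -0.047 q6 1.175 t 50.42 F [-0.5  0.2  0.6] g 1.001
turn/pi [-0.0021  0.0011  0.0008] rows 0.0
shift/100 [0.039 0.064 0.051]
```

```bash
python3 -m creep '[[0.039,0.04,0.051,-0.002,0,0.0008],[0,0,0,0,0,0],[0,0,0,0,0,0]]'; python3 -m creep '[[0,0,0,0,0,0],[0,0,0,0,0,0],[0,0,0,0,0,0],[0,0,0,0,0,0],[0,0,0,0,0,0],[0,0,0,0,0,0]]' -1 60; python3 -c "
from h import *
go([598.5,-285.7,325],-0.05)"
```

```text
clock: 50.8
eef_pos: [599.0, -285.9, 328.9]
orientation: [-1.186, 1.241, -1.245]
ft_force: [-0.4, 0.2, -0.5]
gripper_width: 0.999
clock: 51.55
eef_pos: [597.8, -286.2, 329.1]
orientation: [-1.188, 1.244, -1.245]
ft_force: [-1.8, 0.0, -0.1]
gripper_width: 0.353
tcp [ 597.8 -286.2  329.1] jawyaw -0.047 q6 1.172 t 51.55 F [-1.8  0.  -0.1] g 0.353
turn/pi [0.0001 0.0009 0.0003] rows 0.0
shift/100 [-0.005  0.041  0.007]
```

```bash
cat > arc.py <<'E'
from h import *
import sys
s=env.observe(); W=R.from_rotvec(s["orientation"]).as_matrix(); c=np.array([478.9,-303.7]); p=s["eef_pos"]
a0=np.arctan2(p[1]-c[1],p[0]-c[0]); print("ang",a0.round(3),"r",np.hypot(*(p[:2]-c)).round(1),"z",p[2].round(1),"F",s["ft_force"].round(1),"t",s["clock"])
N=int(sys.argv[1]); a=np.linspace(a0,1.521,N+1); q=np.c_[c[0]+120*np.cos(a),c[1]+120*np.sin(a),np.full(N+1,p[2])]; q[0]=p
print(((q[1:]-q[:-1])@W/100).round(3))
E
python3 arc.py 10
```

```text
ang 0.146 r 120.2 z 329.1 F [-1.8  0.  -0.1] t 51.55
[[-0.159 -0.    -0.044]
 [-0.152 -0.    -0.064]
 [-0.142 -0.    -0.084]
 [-0.129 -0.    -0.103]
 [-0.113 -0.    -0.12 ]
 [-0.096 -0.    -0.134]
 [-0.077 -0.    -0.146]
 [-0.056 -0.    -0.155]
 [-0.034  0.    -0.161]
 [-0.012  0.    -0.164]]
```

```bash
python3 -m creep '[[-0.16,0,-0.044,0,0,0],[-0.152,0,-0.064,0,0,0],[-0.142,0,-0.084,0,0,0],[-0.129,0,-0.103,0,0,0]]'; python3 arc.py 6
```

```text
clock: 52.05
eef_pos: [573.0, -227.1, 328.7]
orientation: [-1.185, 1.238, -1.251]
ft_force: [1.5, -3.7, -0.6]
gripper_width: 0.35
ang 0.683 r 121.3 z 328.7 F [ 1.5 -3.7 -0.6] t 52.05
[[-0.108 -0.001 -0.13 ]
 [-0.099 -0.001 -0.135]
 [-0.079 -0.001 -0.148]
 [-0.058 -0.001 -0.157]
 [-0.035 -0.001 -0.164]
 [-0.012 -0.001 -0.167]]
```

```bash
python3 -m creep '[[-0.108,0,-0.13,0,0,0],[-0.099,0,-0.135,0,0,0],[-0.079,0,-0.148,0,0,0],[-0.058,0,-0.157,0,0,0]]'; python3 arc.py 2
```

```text
clock: 52.55
eef_pos: [519.4, -188.1, 328.3]
orientation: [-1.181, 1.23, -1.253]
ft_force: [1.9, -2.1, 1.3]
gripper_width: 0.354
ang 1.234 r 122.5 z 328.3 F [ 1.9 -2.1  1.3] t 52.55
[[-0.014 -0.003 -0.175]
 [-0.013 -0.002 -0.172]]
```

```bash
python3 -m creep '[[-0.014,0,-0.175,0,0,0],[-0.01,0,-0.172,0,0,0],[0,0,0,0,0,0]]'; python3 arc.py 1; python3 -c "
from h import *
go([485,-183.8,328],-0.05)"
```

```text
clock: 52.92
eef_pos: [484.7, -181.1, 328.3]
orientation: [-1.175, 1.227, -1.248]
ft_force: [-2.5, -1.0, -3.2]
gripper_width: 0.348
ang 1.523 r 122.7 z 328.3 F [-2.5 -1.  -3.2] t 52.925
[[0.027 0.    0.003]]
tcp [ 484.7 -181.1  328.3] jawyaw -0.042 q6 1.253 t 52.92 F [-2.5 -1.  -3.2] g 0.348
turn/pi [-0.0058  0.0025 -0.0003] rows 0.1
shift/100 [0.027 0.003 0.004]
```

```bash
python3 -m creep '[[0.02,0.04,0.003,-0.005,0,0],[0,0.06,0,0,0,0],[0,0.06,0,0,0,0],[0,0.06,0,0,0,0]]' - 70; python3 -c "
from h import *
go([485,-183.8,292],-0.05)"
```

```text
clock: 53.42
eef_pos: [488.4, -181.7, 310.9]
orientation: [-1.179, 1.232, -1.242]
ft_force: [-2.3, 2.0, 8.5]
gripper_width: 0.351
tcp [ 488.4 -181.7  310.9] jawyaw -0.041 q6 1.252 t 53.42 F [-2.3  2.   8.5] g 0.351
turn/pi [-0.0037  0.003  -0.0011] rows 0.1
shift/100 [ 0.022  0.189 -0.033]
```

```bash
python3 -m creep '[[0.015,0.04,-0.033,-0.003,0,-0.001],[0,0.04,0,0,0,0]]'; python3 -m creep '[[0,0.04,0,0,0,0],[0,0.03,0,0,0,0]]' ; python3 -c "
from h import *
go([485,-183.8,292],-0.05)"
```

```text
clock: 53.68
eef_pos: [487.4, -181.8, 305.0]
orientation: [-1.182, 1.233, -1.239]
ft_force: [-1.9, 4.6, 8.3]
gripper_width: 0.348
clock: 53.92
eef_pos: [489.2, -181.8, 300.1]
orientation: [-1.18, 1.23, -1.241]
ft_force: [-1.5, 1.7, 8.0]
gripper_width: 0.352
tcp [ 489.2 -181.8  300.1] jawyaw -0.039 q6 1.251 t 53.92 F [-1.5  1.7  8. ] g 0.352
turn/pi [-0.0037  0.0036 -0.001 ] rows 0.1
shift/100 [ 0.022  0.081 -0.04 ]
```

```bash
python3 -m creep '[[0.01,0.04,-0.04,-0.003,0.003,-0.001],[0,0.03,0,0,0,0]]'; python3 -m creep '[[0,0.03,-0.02,0,0,0],[0,0.03,0,0,0,0]]' ;python3 -m creep '[[0,0.03,0,0,0,0]]' ; python3 -c "
from h import *
go([485,-183.8,292],-0.05)"
```

```text
clock: 54.18
eef_pos: [487.3, -181.7, 297.1]
orientation: [-1.179, 1.237, -1.247]
ft_force: [-10.3, 4.5, 29.2]
gripper_width: 0.351
clock: 54.42
eef_pos: [486.4, -181.5, 297.1]
orientation: [-1.175, 1.231, -1.252]
ft_force: [-9.8, 4.8, 22.7]
gripper_width: 0.349
clock: 54.55
eef_pos: [486.2, -181.4, 297.1]
orientation: [-1.174, 1.229, -1.254]
ft_force: [-11.4, 4.1, 23.4]
gripper_width: 0.351
tcp [ 486.2 -181.4  297.1] jawyaw -0.047 q6 1.259 t 54.55 F [-11.4   4.1  23.4] g 0.351
turn/pi [-0.0059  0.001   0.0005] rows 0.1
shift/100 [ 0.025  0.051 -0.011]
```

```bash
python3 -m creep '[[0,0,0,0,0,0],[0,0,0,0,0,0]]'; python3 -m creep '[[0,0,0,0,0,0],[0,0,0,0,0,0],[0,0,0,0,0,0],[0,0,0,0,0,0],[0,-0.05,0,-0.005,0,0],[0,0,0,0,0,0]]' 1;  python3 -c "
from h import *
go([485,-183.8,300],-0.05)"
```

```text
clock: 54.8
eef_pos: [486.7, -181.3, 297.3]
orientation: [-1.175, 1.23, -1.253]
ft_force: [-3.0, 1.6, 0.8]
gripper_width: 0.349
clock: 55.55
eef_pos: [487.9, -182.1, 302.1]
orientation: [-1.187, 1.242, -1.246]
ft_force: [-0.7, -0.7, 0.0]
gripper_width: 0.998
tcp [ 487.9 -182.1  302.1] jawyaw -0.047 q6 1.261 t 55.55 F [-0.7 -0.7  0. ] g 0.998
turn/pi [-0.0006  0.0009  0.0007] rows 0.0
shift/100 [ 0.018  0.021 -0.028]
```

```bash
python3 -m creep '[[0.01,-0.012,-0.015,0,-0.058,0],[0,-0.012,0,0,-0.058,0],[0,-0.012,0,0,-0.058,0],[0,-0.012,0,0,-0.058,0],[0,-0.012,0,0,-0.058,0],[0,-0.012,0,0,-0.058,0],[0,-0.012,0,0,-0.058,0],[0,-0.012,0,0,-0.058,0],[0,-0.012,0,0,-0.058,0],[0,-0.012,0,0,-0.058,0]]'; python3 -c "
from h import *
go([486,-182,302])"
```

```text
clock: 56.8
eef_pos: [486.9, -183.1, 315.0]
orientation: [-1.564, -0.202, 0.2]
ft_force: [-0.4, -0.0, 0.6]
gripper_width: 0.998
tcp [ 486.9 -183.1  315. ] jawyaw 1.827 q6 -0.615 t 56.8 F [-0.4 -0.   0.6] g 0.998
shift/100 [-0.006  0.13   0.014]
```

```bash
python3 -m creep '[[0,0.02,0.01,0,-0.058,0],[0,0.01,0,0,-0.058,0],[0,0,0,0,-0.058,0],[0,0,0,0,-0.058,0],[0,0,0,0,-0.058,0],[0,0,0,0,-0.058,0],[0,0,0,0,-0.058,0],[0,0,0,0,-0.058,0],[0,0,0,0,-0.058,0],[0,0,0,0,-0.058,0]]';python3 -m creep '[[0,0,0,0,-0.058,0],[0,0,0,0,-0.058,0],[0,0,0,0,0,0]]'; python3 -c "
from h import *
go([486,-182,300])
W=R.from_rotvec(env.observe()['orientation']).as_matrix(); print('tilt',W[:,1].round(4))"
```

```text
clock: 58.05
eef_pos: [487.3, -182.2, 312.6]
orientation: [-0.894, -1.609, 1.611]
ft_force: [0.1, 0.6, 0.7]
gripper_width: 1.006
clock: 58.42
eef_pos: [487.5, -182.3, 312.7]
orientation: [-0.615, -1.855, 1.859]
ft_force: [-0.9, 0.6, -0.8]
gripper_width: 1.004
tcp [ 487.5 -182.3  312.7] jawyaw -2.207 q6 -2.862 t 58.42 F [-0.9  0.6 -0.8] g 1.004
shift/100 [0.014 0.127 0.006]
tilt [ 0.0026 -0.003  -1.    ]
```

```bash
python3 -m creep '[[0.01,0.08,0.005,0,0,0],[0,0.05,0,0,0,0],[0,0,0,0,0,0]]'; python3 -m creep '[[0,0,0,0,0,0],[0,0,0,0,0,0],[0,0,0,0,0,0],[0,0,0,0,0,0],[0,0,0,0,0,0],[0,0,0,0,0,0]]' -1 60; python3 -c "
from h import *
go([486,-182,300]);s=env.observe();print(s['wrist_torque'].round(2),s['q'][5])"
```

```text
clock: 58.8
eef_pos: [486.2, -182.1, 298.4]
orientation: [-0.621, -1.85, 1.854]
ft_force: [-0.6, 0.3, 0.3]
gripper_width: 1.004
clock: 59.55
eef_pos: [486.2, -182.2, 299.0]
orientation: [-0.623, -1.849, 1.854]
ft_force: [-1.0, -0.7, 0.8]
gripper_width: 0.351
tcp [ 486.2 -182.2  299. ] jawyaw -2.217 q6 -2.853 t 59.55 F [-1.  -0.7  0.8] g 0.351
shift/100 [ 0.003 -0.01  -0.001]
[ 0.03  0.03 -0.02] -2.853244904977223
```

```bash
for i in 1; do python3 -m creep '[[0,0,0,0,0.055,0],[0,0,0,0,0.055,0],[0,0,0,0,0.055,0],[0,0,0,0,0.055,0],[0,0,0,0,0.055,0],[0,0,0,0,0.055,0],[0,0,0,0,0.055,0],[0,0,0,0,0.055,0]]'; done; python3 -c "
from h import *
go([486.2,-182.2,299]);s=env.observe();print(s['wrist_torque'].round(2),s['q'][5])"
```

```text
clock: 60.55
eef_pos: [487.9, -181.9, 299.0]
orientation: [-1.411, -0.838, 0.831]
ft_force: [1.2, -1.8, 1.1]
gripper_width: 0.35
tcp [ 487.9 -181.9  299. ] jawyaw 2.642 q6 -1.428 t 60.55 F [ 1.2 -1.8  1.1] g 0.35
shift/100 [-0.011  0.     0.014]
[-0.18  0.01  0.14] -1.427855246327891
```

```bash
python3 -m creep '[[-0.01,0,0.01,0,0.055,0],[0,0,0,0,0.055,0],[0,0,0,0,0.055,0],[0,0,0,0,0.055,0],[0,0,0,0,0.055,0],[0,0,0,0,0.055,0],[0,0,0,0,0.055,0],[0,0,0,0,0.055,0]]';  python3 -c "
from h import *
go([486.2,-182.2,299]);s=env.observe();print(s['wrist_torque'].round(2),s['q'][5])"
```

```text
clock: 61.55
eef_pos: [488.5, -184.1, 299.1]
orientation: [-1.557, 0.272, -0.29]
ft_force: [-0.4, -3.2, 0.5]
gripper_width: 0.354
tcp [ 488.5 -184.1  299.1] jawyaw 1.213 q6 -0.001 t 61.55 F [-0.4 -3.2  0.5] g 0.354
shift/100 [-0.028  0.     0.009]
[-0.29  0.2   0.17] -0.0012879226693747604
```

```bash
python3 -m creep '[[-0.025,0,0.01,0,0.055,0],[0,0,0,0,0.055,0],[0,0,0,0,0.055,0],[0,0,0,0,0.055,0],[0,0,0,0,0.055,0],[0,0,0,0,0.055,0],[0,0,0,0,0.055,0],[0,0,0,0,0.055,0]]';  python3 -c "
from h import *
go([486.2,-182.2,299]);s=env.observe();print(s['wrist_torque'].round(2),s['q'][5])"
```

```text
clock: 62.55
eef_pos: [485.9, -185.5, 299.1]
orientation: [-1.099, 1.355, -1.383]
ft_force: [-0.9, -0.9, 2.3]
gripper_width: 0.356
tcp [ 485.9 -185.5  299.1] jawyaw -0.219 q6 1.429 t 62.55 F [-0.9 -0.9  2.3] g 0.356
shift/100 [-0.033  0.    -0.004]
[0.32 0.9  0.11] 1.4288698744001556
```

```bash
python3 -m creep '[[-0.03,0,0,0,0.055,0],[0,0,0,0,0.055,0],[0,0,0,0,0.055,0],[0,0,0,0,0.055,0],[0,0,0,0,0.055,0],[0,0,0,0,0.055,0],[0,0,0,0,0.055,0],[0,0,0,0,0.055,0]]';  python3 -c "
from h import *
go([486.2,-182.2,299]);s=env.observe();print(s['wrist_torque'].round(2),s['q'][5])"
```

```text
clock: 63.55
eef_pos: [484.9, -183.0, 299.0]
orientation: [-0.092, -2.172, 2.196]
ft_force: [0.3, -0.5, 1.1]
gripper_width: 0.349
tcp [ 484.9 -183.   299. ] jawyaw -1.65 q6 2.863 t 63.55 F [ 0.3 -0.5  1.1] g 0.349
shift/100 [-0.012  0.    -0.009]
[ 0.78 -0.08  0.13] 2.862991370322138
```

```bash
python3 -m creep '[[0,0,0,0,0,0],[0,0,0,0,0,0],[0,0,0,0,0,0],[0,0,0,0,0,0],[0,-0.03,0,0,0,0],[0,0,0,0,0,0]]' 1;  python3 -c "
from h import *
go([486.2,-182.2,303]);W=R.from_rotvec(env.observe()['orientation']).as_matrix(); print('tilt',W[:,1].round(4))
c,im=snap('side'); cv2.imwrite('pics/s10.png',cv2.resize(im[150:285,260:430],None,fx=4.4,fy=4.4,interpolation=cv2.INTER_CUBIC))"
```

```text
clock: 64.3
eef_pos: [485.0, -182.8, 302.1]
orientation: [-0.082, -2.177, 2.201]
ft_force: [0.0, -0.3, 0.1]
gripper_width: 1.002
tcp [ 485.  -182.8  302.1] jawyaw -1.64 q6 2.854 t 64.3 F [ 0.  -0.3  0.1] g 1.002
shift/100 [-0.011 -0.009 -0.007]
tilt [ 0.0053 -0.0109 -0.9999]
```

View pics/s10.png

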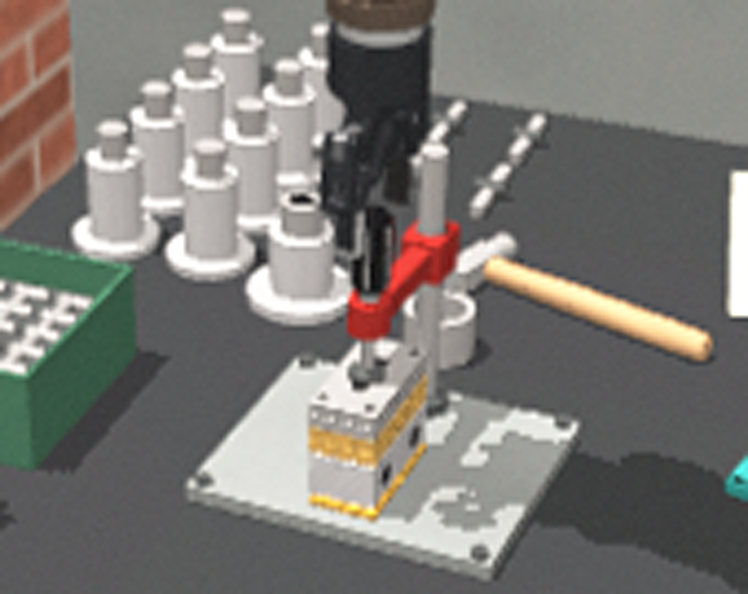

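```bash
python3 -m creep '[[-0.01,0,0,0,-0.058,0],[0,0,0,0,-0.058,0],[0,0,0,0,-0.058,0],[0,0,0,0,-0.058,0],[0,0,0,0,-0.058,0],[0,0,0,0,-0.058,0],[0,0,0,0,-0.058,0],[0,0,0,0,-0.058,0],[0,0,0,0,-0.058,0],[0,0,0,0,-0.058,0]]';  python3 -c "
from h import *
go([485.4,-182.5,300],-0.05+0.44)"
```

```text
clock: 65.6
eef_pos: [486.1, -182.9, 301.7]
orientation: [-1.317, 1.027, -1.044]
ft_force: [-0.4, -0.4, -0.5]
gripper_width: 1.001
tcp [ 486.1 -182.9  301.7] jawyaw 0.234 q6 0.98 t 65.6 F [-0.4 -0.4 -0.5] g 1.001
turn/pi [-0.0004 -0.0496  0.0038] rows 0.8
shift/100 [-0.006  0.017 -0.005]
```

```bash
python3 -m creep '[[0,0.02,0,0,0,0.0038],[0,0,0,0,0,0]]'; python3 -m creep '[[0,0,0,0,0,0],[0,0,0,0,0,0],[0,0,0,0,0,0],[0,0,0,0,0,0],[0,0,0,0,0,0],[0,0,0,0,0,0]]' -1 60; python3 -c "
from h import *
s=env.observe();print(s['eef_pos'],s['wrist_torque'].round(2))"; python3 -m creep '[[0,0,0,0,0.055,0],[0,0,0,0,0.055,0],[0,0,0,0,0.055,0],[0,0,0,0,0.055,0],[0,0,0,0,0.055,0],[0,0,0,0,0.055,0],[0,0,0,0,0.055,0],[0,0,0,0,0.055,0],[0,0,0,0,0.055,0]]'; python3 -c "
from h import *
s=env.observe();print(s['eef_pos'],s['wrist_torque'].round(2))"
```

```text
clock: 65.85
eef_pos: [486.1, -182.9, 299.5]
orientation: [-1.307, 1.038, -1.038]
ft_force: [-0.7, 0.3, 0.4]
gripper_width: 0.997
clock: 66.6
eef_pos: [486.3, -182.9, 299.8]
orientation: [-1.304, 1.041, -1.043]
ft_force: [1.0, 0.7, 0.4]
gripper_width: 0.348
[ 486.27456532 -182.91334113  299.83708469] [ 0.03 -0.03  0.05]
clock: 67.72
eef_pos: [488.1, -183.7, 299.8]
orientation: [-0.196, 2.118, -2.118]
ft_force: [2.8, -4.1, 0.7]
gripper_width: 0.353
[ 488.10122077 -183.66986299  299.81691075] [ 0.19 -0.14  0.12]
```

```bash
python3 -m creep '[[0,0,0,0,0,0],[0,0,0,0,0,0],[0,0,0,0,0,0],[0,0,0,0,0,0],[0,-0.2,0,0,0,0],[0,-0.5,0,0,0,0],[0,-0.5,0,0,0,0],[0,0,0,0,0,0]]' 1;  python3 -c "
from h import *
go()
snap('wrist','w11.png')"
```

```text
clock: 68.72
eef_pos: [486.6, -183.4, 422.3]
orientation: [-0.209, 2.115, -2.112]
ft_force: [0.8, -0.1, -1.0]
gripper_width: 0.998
tcp [ 486.6 -183.4  422.3] jawyaw -1.369 q6 2.579 t 68.72 F [ 0.8 -0.1 -1. ] g 0.998
```

View pics/w11.png

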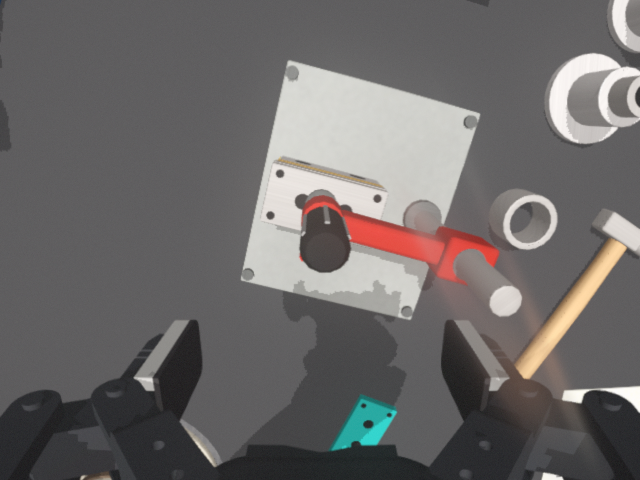

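```bash
python3 -c "
from h import *
c=cam('wrist'); w=px2w(c,[(278,162),(386,194),(262,220)],112)[:,:2]; print('centre from diagonal',((w[1]+w[2])/2).round(1),'len yaw',np.arctan2(*(w[1]-w[0])[::-1]).round(3),np.hypot(*(w[1]-w[0])).round(1))
print('seat 485,-183.8, len yaw',-(np.pi/2+.05)); print('handle top',px2w(c,[(325,248)],264).round(1))
env.job_done()"
```

```text
centre from diagonal [ 485.8 -184.9] len yaw -1.656 102.0
seat 485,-183.8, len yaw -1.6207963267948966
handle top [[ 492.6 -183.9  264. ]]
the job is handed in; nothing more can be done
```

I completed every step and handed the job in at about 69 s of the 210 s allowed; no verdict is reported.

- **Vise:** I pulled the jaw open about 42 mm and lifted the block out. It went onto the yellow seat about 1.5 mm from the seat's centre.
- **Plates:** I stacked all four plates (two brass, two steel) on the block. At each placing, contact came at the height I had worked out.
- **Clamp:** I swung the arm over the stack and slid it down about 31 mm until the pad met the top plate. I then turned the screw about 7.3 rad clockwise over two grips, opened the gripper and raised it clear.

**Last checks**
- The top plate is centred at (485.8, -184.9) against the seat at (485.0, -183.8), and its direction is within about 0.04 rad.
- In the last pictures the stack is flush and the pad sits near its middle.
- The last rough reading put the handle's top about 8 mm to one side of the seat's centre, while the grip reading just before release was within about 3 mm. Both are inside the 15 mm limit.
- I could only infer that the clamp is tight, from the turns made after contact and a sideways torque that built up as I tightened. I could not measure the pad force or the arm's tilt.
- The last top-plate reading came from three corners and gave a length of 102 mm instead of 110 mm, so it is good to a few millimetres only.

I made no separate final check of the other things on the bench. No contact with any of them showed in the forces or pictures.

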